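# Lock the fixture's pins with the mallet and put the setting gear away

### The arm

A 6-joint arm with a two-finger parallel gripper is mounted at the origin on the work surface. World frame = base frame: x ahead of the robot, y to its left, z up, the work surface at z = 0. Lengths are in m, angles in rad, forces in N, time in s.
With the tool pointing down it reaches from about 0.225 to 0.875 m from the base axis. Payload 3.4 kg.
Tool frame: the origin (TCP) lies on the mounting face of the last link; the fingertips stand 173 mm ahead of it and the grasp point (between the pads) lies 155 mm ahead of it; z points along the fingers, y is the line along which they close (so a half turn about z gives the same grasp; the last joint's range is limited). The gripper opens to 85 mm and grips with 20 to 120 N. Pads are 22 mm wide; open, the fingers measure 114 mm over their backs; the gripper's body (76 mm by 85 mm) begins 54 mm behind the grasp point. The pads swing forward as they close: fully open they stand 13 mm farther back than shut.
Start: joints at [1.184, 0.276, 1.505, -0, 1.361, -0.121], TCP at [0.151, 0.555, 0.405] pointing down, gripper open.
Joint ranges: [-2.89, 2.89], [-0.75, 2.08], [0.22, 2.7], [-1.18, 4.32], [0.11, 2.71], [-2.7, 2.7]. Speed limits (rad/s): [2.57, 2.57, 3.14, 3.14, 3.14, 3.14].

### API

Orientations are given as a unit quaternion [w, x, y, z].
In Python, from rig import manip gives the robot as it stands.
- The arm moves only by the tool carry_out, never from a script. Its arguments are lists of equal length, an entry for each row: "linear": the shift along the world's x, y, z each as a share of 500 mm, from -1 to 1, a list of three; "angular": the turn, a rotation vector about the world's x, y, z each as a share of 0.08 rad, from -1 to 1, a list of three; "hand": the opening, from 0 (shut) to 1 (fully open). In form: {"linear": [[x, y, z], ...], "angular": [[rx, ry, rz], ...], "hand": [hand, ...]}. A call has 1 to 8 rows; each row shifts and turns the commanded pose from where the row before left it; what a row does not reach is not made up. A row lasts 1/12 s, in which the tool goes at most 41.7 mm and 7.16 degrees, less where a joint would pass 70% of its speed; a pose out of reach is approached as far as the arm can. A call with a number of a shift or a turn outside -1 to 1 is refused whole. A call with a gripper value outside its range is refused whole. The fingers move at their own pace and stop on an object; "force" is the grip in N (left out, the last holds). Time passes only in rows, so rows that do not move let the fingers close. It gives the time, the measured TCP pose, the force, the opening and the grip force at its end, in the units of the state.
- manip.get_state(): the state, without advancing time (a new reading comes with each control period).
- manip.get_image(name): name is "scene" or "side" or "wrist"; returns the picture (420x560x3 uint8, red, green, blue); there is no depth.
- manip.camera_params(name): a dict with "fx", "fy", "cx", "cy" (pixels), "view" (4x4, takes a point from world to camera coordinates); the wrist camera has in their place "hand_eye" (4x4, takes a point from camera to tool coordinates, whose origin is the TCP and whose axes are the flange's). Camera axes: x right, y down, z forward; pixel columns grow to the right and rows downward; lengths in m; the calibration is good to about 2 mm. The wrist camera is an equidistant fisheye: a pixel r from the principal point sees the ray r / f radians off the axis. A picture is of the moment at which its call begins: read the wrist's pose just before it. camera_params takes no time and is no camera call.
- manip.sign_off(): hands the job in; it is judged then, once.
The state is a dict: "clock": time; "qpos": joint angles; "qd": joint speeds; "effort": joint torques, N m; "position": TCP position; "ee_rot": TCP orientation; "contact_force": force on the tool from outside, world axes, zero at the start; "moment": the same for the moment, N m; "width": finger opening in m; "gripper_force": force on a finger pad.
Only numpy, scipy, OpenCV 4.12 (cv2) and the standard library are available. Lean on these libraries where they do the work, as an engineer would, in place of code of your own. Each camera call takes 0.05 s, during which the arm holds its last target. There are 200 camera calls.

### The job

Finish the fixture changeover: use the mallet to knock all five brass lock pins of the fixture fully down, then stand the mallet back on its outline on the green pad, head and handle both on the outline. Put every setting block that is out on the bench back upright in the rack holder of its own colour. Move the pins with the mallet only, and leave the other things on the bench where they are.

Things in the scene. Friction and masses are not known exactly. Their poses are not given: they have to be found in the camera images.
- pin_1: lock pin 1 of 5 (1 is at the +y end), 46 mm apart in a row along y on a fixed aluminium fixture (plate 130 x 230 x 20 mm, centred under pin 3), each in a dark bush with its top at z 40 mm. Brass cap, 20 mm diameter, 8 mm thick; origin: centre of the cap's underside, z 53 mm when up, 41 mm when fully down; starts 0 to 4 mm down. Sprung, but friction holds it where driven (6 to 8 N)
- pin_2: lock pin 2 of 5 (1 is at the +y end), 46 mm apart in a row along y on a fixed aluminium fixture (plate 130 x 230 x 20 mm, centred under pin 3), each in a dark bush with its top at z 40 mm. Brass cap, 20 mm diameter, 8 mm thick; origin: centre of the cap's underside, z 53 mm when up, 41 mm when fully down; starts 0 to 4 mm down. Sprung, but friction holds it where driven (6 to 8 N)
- pin_3: lock pin 3 of 5 (1 is at the +y end), 46 mm apart in a row along y on a fixed aluminium fixture (plate 130 x 230 x 20 mm, centred under pin 3), each in a dark bush with its top at z 40 mm. Brass cap, 20 mm diameter, 8 mm thick; origin: centre of the cap's underside, z 53 mm when up, 41 mm when fully down; starts 0 to 4 mm down. Sprung, but friction holds it where driven (6 to 8 N)
- pin_4: lock pin 4 of 5 (1 is at the +y end), 46 mm apart in a row along y on a fixed aluminium fixture (plate 130 x 230 x 20 mm, centred under pin 3), each in a dark bush with its top at z 40 mm. Brass cap, 20 mm diameter, 8 mm thick; origin: centre of the cap's underside, z 53 mm when up, 41 mm when fully down; starts 0 to 4 mm down. Sprung, but friction holds it where driven (6 to 8 N)
- pin_5: lock pin 5 of 5 (1 is at the +y end), 46 mm apart in a row along y on a fixed aluminium fixture (plate 130 x 230 x 20 mm, centred under pin 3), each in a dark bush with its top at z 40 mm. Brass cap, 20 mm diameter, 8 mm thick; origin: centre of the cap's underside, z 53 mm when up, 41 mm when fully down; starts 0 to 4 mm down. Sprung, but friction holds it where driven (6 to 8 N)
- mallet: mallet, 0.34 kg, standing on one face of its upright head: cylinder 44 mm diameter, 70 mm high, black with white faces. Level wooden handle, 16 mm wide, 22 mm high, along the mallet's -x, ending 150 mm from the head's axis; its centre line is 35 mm above the lower face. Origin: centre of the lower face, which strikes; z up along the head
- mallet_grip (a point): point to grip on the mallet's handle: on its centre line, 55 mm from the head's axis, 35 mm above the lower face; it balances well enough here
- pad_head (a point): centre of the round outline of the head, on the top face of the mallet's storage pad: a green plate fixed to the bench, 210 x 70 x 4 mm, with the mallet's outline in black. The outline of the handle runs along this point's -x; z up. The top face is 4 mm above the bench
- block_red: setting block: steel base 36 x 36 x 22 mm high with a red stripe, and on it a red grip tab 14 (its x) x 30 (its y) mm, 24 mm high, 46 mm over all; 0.16 kg; standing on the bench at the start; absent in some runs. Grip the tab. Origin: centre of the underside; z up
- slot_red (a point): centre of the inner floor of the red holder, 10 mm above the bench: open tray, inside 44 (x) x 46 (y) mm, walls 4 mm thick with tops 18 mm above this point, a red tab before it. The rack's six holders stand on a fixed grey plate, two rows 90 mm apart in x, three in each 56 mm apart in y, in changing order. Grip across x to keep clear of neighbours
- block_yellow: setting block: steel base 36 x 36 x 22 mm high with a yellow stripe, and on it a yellow grip tab 16 (its x) x 30 (its y) mm, 24 mm high, 46 mm over all; 0.16 kg; standing on the bench at the start; absent in some runs. Grip the tab. Origin: centre of the underside; z up
- slot_yellow (a point): centre of the inner floor of the yellow holder, 10 mm above the bench: open tray, inside 44 (x) x 46 (y) mm, walls 4 mm thick with tops 18 mm above this point, a yellow tab before it. The rack's six holders stand on a fixed grey plate, two rows 90 mm apart in x, three in each 56 mm apart in y, in changing order. Grip across x to keep clear of neighbours
- block_blue: setting block: steel base 36 x 36 x 22 mm high with a blue stripe, and on it a blue grip tab 18 (its x) x 30 (its y) mm, 24 mm high, 46 mm over all; 0.16 kg; standing on the bench at the start; absent in some runs. Grip the tab. Origin: centre of the underside; z up
- slot_blue (a point): centre of the inner floor of the blue holder, 10 mm above the bench: open tray, inside 44 (x) x 46 (y) mm, walls 4 mm thick with tops 18 mm above this point, a blue tab before it. The rack's six holders stand on a fixed grey plate, two rows 90 mm apart in x, three in each 56 mm apart in y, in changing order. Grip across x to keep clear of neighbours
- block_green: setting block: steel base 36 x 36 x 22 mm high with a green stripe, and on it a green grip tab 20 (its x) x 30 (its y) mm, 24 mm high, 46 mm over all; 0.16 kg; standing on the bench at the start; absent in some runs. Grip the tab. Origin: centre of the underside; z up
- slot_green (a point): centre of the inner floor of the green holder, 10 mm above the bench: open tray, inside 44 (x) x 46 (y) mm, walls 4 mm thick with tops 18 mm above this point, a green tab before it. The rack's six holders stand on a fixed grey plate, two rows 90 mm apart in x, three in each 56 mm apart in y, in changing order. Grip across x to keep clear of neighbours
- block_white: setting block: steel base 36 x 36 x 22 mm high with a white stripe, and on it a white grip tab 22 (its x) x 30 (its y) mm, 24 mm high, 46 mm over all; 0.16 kg; standing on the bench at the start; absent in some runs. Grip the tab. Origin: centre of the underside; z up
- slot_white (a point): centre of the inner floor of the white holder, 10 mm above the bench: open tray, inside 44 (x) x 46 (y) mm, walls 4 mm thick with tops 18 mm above this point, a white tab before it. The rack's six holders stand on a fixed grey plate, two rows 90 mm apart in x, three in each 56 mm apart in y, in changing order. Grip across x to keep clear of neighbours
- block_black: setting block: steel base 36 x 36 x 22 mm high with a black stripe, and on it a black grip tab 24 (its x) x 30 (its y) mm, 24 mm high, 46 mm over all; 0.16 kg; standing on the bench at the start; absent in some runs. Grip the tab. Origin: centre of the underside; z up
- slot_black (a point): centre of the inner floor of the black holder, 10 mm above the bench: open tray, inside 44 (x) x 46 (y) mm, walls 4 mm thick with tops 18 mm above this point, a black tab before it. The rack's six holders stand on a fixed grey plate, two rows 90 mm apart in x, three in each 56 mm apart in y, in changing order. Grip across x to keep clear of neighbours
- actuator_a: black plastic actuator 60 x 42 x 40 mm with a round boss; a bystander, to be left alone. Origin: centre of its underside
- actuator_b: black plastic actuator 60 x 42 x 40 mm with a round boss; a bystander, to be left alone. Origin: centre of its underside
- grease_tin: tin 56 mm diameter, 60 mm high, blue label; a bystander, to be left alone. Origin: centre of its underside
- marker: white marker lying flat, 125 x 14 x 13 mm; a bystander, to be left alone. Origin: centre of its underside
There are look-alikes about, which are no part of the job. What is shaped like the block_black but orange is not meant.

How it is judged:
On the way, in this order (a step that is already met when the one before it is completed fails the run):
1. the mallet strikes one of the lock pins ((contact force between mallet and pin_1 above 3 N or contact force between mallet and pin_2 above 3 N or contact force between mallet and pin_3 above 3 N or contact force between mallet and pin_4 above 3 N or contact force between mallet and pin_5 above 3 N)).
2. all five lock pins are driven down (height (world z) of each of pin_1, pin_2, pin_3, pin_4, pin_5 below 0.043 m), for 0.2 s.
3. the mallet stands on its outline on the green pad (horizontal distance between mallet and pad_head below 0.02 m and x of mallet_grip in the frame of pad_head below -0.025 m and y of mallet_grip in the frame of pad_head between -0.03 and 0.03 m and angle between mallet's own z axis and vertical below 0.12 rad and z of mallet in the frame of pad_head below 0.006 m and linear speed of mallet below 0.02 m/s), for 0.2 s.
At the end, for the whole second after the job is handed in: all five pins within 2 mm of fully down; mallet standing upright (within 7 deg) on the pad, head within 20 mm and handle's grip point within 30 mm of the outline's centre line, on the handle's side; every block present upright (within 7 deg) on the floor of the holder of its own colour; all at rest (all of step 2 and all of step 3 and horizontal distance between block_red and slot_red below 0.016 m and z of block_red in the frame of slot_red between -0.004 and 0.004 m and angle between each of block_red, block_yellow, block_blue, block_green, block_white, block_black's own z axis and vertical below 0.12 rad and linear speed of each of block_red, block_yellow, block_blue, block_green, block_white, block_black below 0.02 m/s and horizontal distance between block_yellow and slot_yellow below 0.016 m and z of block_yellow in the frame of slot_yellow between -0.004 and 0.004 m and horizontal distance between block_blue and slot_blue below 0.016 m and z of block_blue in the frame of slot_blue between -0.004 and 0.004 m and horizontal distance between block_green and slot_green below 0.016 m and z of block_green in the frame of slot_green between -0.004 and 0.004 m and horizontal distance between block_white and slot_white below 0.016 m and z of block_white in the frame of slot_white between -0.004 and 0.004 m and horizontal distance between block_black and slot_black below 0.016 m and z of block_black in the frame of slot_black between -0.004 and 0.004 m); the robot touches nothing.
It fails at once if a lock pin is pressed by the gripper, the arm or a setting block instead of the mallet (contact force between any of the fingers, the arm, block_red, block_yellow, block_blue, block_green, block_white, block_black and pin_1 above 3 N or contact force between any of the fingers, the arm, block_red, block_yellow, block_blue, block_green, block_white, block_black and pin_2 above 3 N or contact force between any of the fingers, the arm, block_red, block_yellow, block_blue, block_green, block_white, block_black and pin_3 above 3 N or contact force between any of the fingers, the arm, block_red, block_yellow, block_blue, block_green, block_white, block_black and pin_4 above 3 N or contact force between any of the fingers, the arm, block_red, block_yellow, block_blue, block_green, block_white, block_black and pin_5 above 3 N).
It fails at once if a bystander is moved more than 40 mm (distance of any of actuator_a, actuator_b, grease_tin, marker from where it was at the start of the episode above 0.04 m).
Of block_red, block_yellow, block_blue, block_green, block_white, block_black only 4 to 6 are there at a start; the rules pass over those that are not, and their reading is None.
At some moment in a run one of block_red, block_yellow, block_blue, block_green, block_white, block_black may be knocked a few centimetres aside while the robot is not near it.
It also fails if it takes over 210 s, if anything falls off the work surface, if the arm or the gripper's body presses on something with over 40 N, if the wrist force passes 120 N, or if a joint passes its speed limit or range.

## Working session

There is one attempt and no reset: what is moved stays moved. The work goes in short steps, Python scripts to look and compute and a tool call to move; the robot and the scene stay as the last step left them, time stands still between calls to the robot, and variables do not carry over. Pictures are saved under pics/ and viewed, at most 14 in all, crops included, and the job is handed in when it is done.

Besides the shell and the picture viewer there is one more tool, called after ">>>" as name(argument=value, ...), one argument or row to a line, values as JSON. carry_out: Moves the arm, as the interface text tells. Its arguments: {"type":"object","properties":{"linear":{"type":"array"},"angular":{"type":"array"},"hand":{"type":"array"},"force":{"type":"number"}},"required":["linear","angular","hand"]}

```bash
ls; mkdir -p pics
cat > h.py <<'E'
import numpy as np, cv2
from rig import manip
def save(cam,name):
    im=manip.get_image(cam); cv2.imwrite(f'pics/{name}.png',cv2.cvtColor(im,cv2.COLOR_RGB2BGR)); return im
def ray(cam,uv):
    p=manip.camera_params(cam); V=np.array(p['view']); R=V[:3,:3]; t=V[:3,3]
    d=R.T@np.array([(uv[0]-p['cx'])/p['fx'],(uv[1]-p['cy'])/p['fy'],1.]); return -R.T@t,d
def onz(cam,uv,z):
    o,d=ray(cam,uv); return o+d*(z-o[2])/d[2]
def proj(cam,P):
    p=manip.camera_params(cam); V=np.array(p['view']); c=V[:3,:3]@np.asarray(P,float)+V[:3,3]
    return np.array([p['cx']+p['fx']*c[0]/c[2],p['cy']+p['fy']*c[1]/c[2]])
E
python3 - <<'E'
from h import *
for c in ('scene','side'):
    save(c,c+'0'); o,d=ray(c,(280,210)); print(c,o.round(3),d.round(3),manip.camera_params(c)['fx'])
save('wrist','wrist0')
p=manip.camera_params('wrist'); print(p); print(manip.get_state())
E
```

```text
pics
scene [ 1.126 -0.27   0.76 ] [-0.592  0.298 -0.749] 404.26949988505635
side [0.274 0.815 0.816] [ 0.267 -0.701 -0.661] 437.26550868484003
{'fx': 325.19226210127806, 'fy': 325.19226210127806, 'cx': 280.19031569385197, 'cy': 207.35975671274852, 'hand_eye': array([[-2.44450815e-04, -9.46679014e-01, -3.22178187e-01,
         8.53248539e-02],
       [ 9.99999700e-01, -4.68418858e-04,  6.17644425e-04,
         9.78903593e-04],
       [-7.35625354e-04, -3.22177940e-01,  9.46678844e-01,
         3.18994400e-02],
       [ 0.00000000e+00,  0.00000000e+00,  0.00000000e+00,
         1.00000000e+00]])}
{'clock': 0.15, 'qpos': array([ 1.18401967e+00,  2.76463770e-01,  1.50583318e+00, -2.42771543e-05,
        1.36069724e+00, -1.20987165e-01]), 'qd': array([ 3.57367912e-05, -1.90150627e-03, -3.60758200e-03,  6.71100022e-04,
       -1.18841437e-03,  4.44639544e-04]), 'effort': array([ 1.02946483e-04, -4.17149341e+01, -2.46031183e+01, -3.09738116e-04,
        7.65859731e-03,  5.77369576e-06]), 'position': array([0.15098262, 0.55467152, 0.40403389]), 'ee_rot': array([-1.64517848e-04,  1.32501367e-01,  9.91182575e-01, -6.81286023e-04]), 'contact_force': array([-0.60682757, -0.45975007,  0.43259072]), 'moment': array([ 0.00327833, -0.04625051, -0.01631839]), 'gripper_force': 0.0, 'width': 0.08526497593843949}
```

View pics/scene0.png

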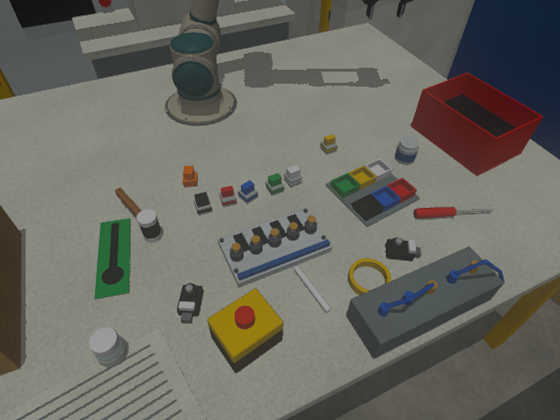

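View pics/side0.png

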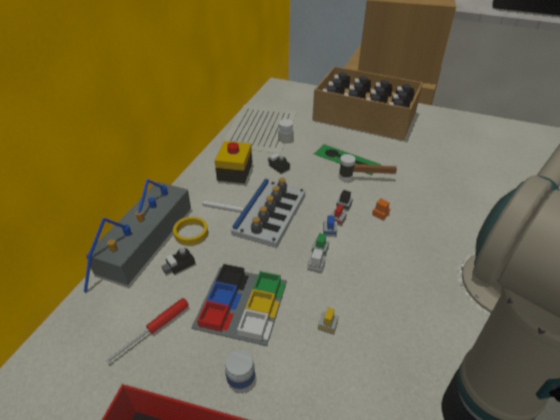

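The scene view shows six blocks: black (203,201), red (228,194), blue (248,189), green (275,182), white (293,174) and yellow (330,143). It also has an orange look-alike (190,176), the rack (372,190), the fixture (273,240), the mallet head (148,224) with its handle end at (120,190), and the pad circle (113,273). The side view agrees: mallet (347,165), rack (240,300). I'll turn these into coarse positions first.

Run:
```python
from h import *
for n,uv,z in [('black',(203,196),.046),('red',(228,190),.046),('blue',(248,184),.046),('green',(275,177),.046),('white',(293,170),.046),('yellow',(330,138),.046),('mallet top',(147,216),.07),('handle end',(120,191),.035),('padhead',(113,273),.004),('padtop',(115,228),.004),
 ('pinL',(236,247),.06),('pinR',(312,219),.06),('rack c',(372,190),.01),('tabgreen',(347,185),.028)]:
    print(n,onz('scene',uv,z).round(3))
print('side')
for n,uv,z in [('black',(344,194),.046),('red',(340,208),.046),('blue',(332,219),.046),('green',(321,238),.046),('white',(317,255),.046),('yellow',(328,313),.046),('mallet top',(347,159),.07),('handle end',(395,169),.035),('padhead',(332,153),.004),('pin1',(256,222),.06),('pin5',(282,182),.06)]:
    print(n,onz('side',uv,z).round(3))
```

```text
black [ 0.442 -0.135  0.046]
red [ 0.448 -0.073  0.046]
blue [ 0.449 -0.02   0.046]
green [0.454 0.052 0.046]
white [0.45  0.105 0.046]
yellow [0.376 0.26  0.046]
mallet top [ 0.471 -0.273  0.07 ]
handle end [ 0.329 -0.314  0.035]
padhead [ 0.54  -0.378  0.004]
padtop [ 0.414 -0.351  0.004]
pinL [ 0.628 -0.122  0.06 ]
pinR [0.627 0.063 0.06 ]
rack c [0.57  0.277 0.01 ]
tabgreen [0.542 0.215 0.028]
side
black [ 0.442 -0.128  0.046]
red [ 0.437 -0.066  0.046]
blue [ 0.445 -0.016  0.046]
green [0.451 0.061 0.046]
white [0.443 0.119 0.046]
yellow [0.372 0.269 0.046]
mallet top [ 0.47  -0.261  0.07 ]
handle end [ 0.331 -0.313  0.035]
padhead [ 0.543 -0.372  0.004]
pin1 [0.618 0.079 0.06 ]
pin5 [ 0.616 -0.099  0.06 ]
```

>>> carry_out(
  linear=[
    [0.0224,-0.063,0],
    [0.0224,-0.063,0],
    [0.0224,-0.063,0],
    [0.0224,-0.063,0],
    [0.0224,-0.063,0],
    [0.0224,-0.063,0],
    [0.0224,-0.063,0],
    [0.0224,-0.063,0],
  ],
  angular=[
    [0,0,0.14],
    [0,0,0.14],
    [0,0,0.14],
    [0,0,0.14],
    [0,0,0.14],
    [0,0,0.14],
    [0,0,0.14],
    [0,0,0.14],
  ],
  hand=[1,1,1,1,1,1,1,1],
)

```text
clock: 0.82
position: [0.2406, 0.3012, 0.4045]
ee_rot: [0.0, 0.087, 0.996, -0.0]
contact_force: [1.6, 0.1, 0.4]
width: 0.0854
gripper_force: 0.0
```

>>> carry_out(
  linear=[
    [0.0224,-0.063,0],
    [0.0224,-0.063,0],
    [0.0224,-0.063,0],
    [0.0224,-0.063,0],
    [0.0224,-0.063,0],
    [0.0224,-0.063,0],
    [0.0224,-0.063,0],
    [0.0224,-0.063,0],
  ],
  angular=[
    [0,0,0.14],
    [0,0,0.14],
    [0,0,0.14],
    [0,0,0.14],
    [0,0,0.14],
    [0,0,0.14],
    [0,0,0.14],
    [0,0,0.14],
  ],
  hand=[1,1,1,1,1,1,1,1],
)

```text
clock: 1.48
position: [0.3301, 0.0492, 0.4048]
ee_rot: [0.0, 0.043, 0.999, 0.0]
contact_force: [1.3, 0.9, 0.2]
width: 0.0857
gripper_force: 0.0
```

>>> carry_out(
  linear=[
    [0.0224,-0.063,0],
    [0.0224,-0.063,0],
    [0.0224,-0.063,0],
    [0.0224,-0.063,0],
    [0.0224,-0.063,0],
    [0.0224,-0.063,0],
    [0.0224,-0.063,0],
    [0.0224,-0.063,0],
  ],
  angular=[
    [0,0,0.14],
    [0,0,0.14],
    [0,0,0.14],
    [0,0,0.14],
    [0,0,0.14],
    [0,0,0.14],
    [0,0,0.14],
    [0,0,0.14],
  ],
  hand=[1,1,1,1,1,1,1,1],
)

```text
clock: 2.15
position: [0.4199, -0.2029, 0.4045]
ee_rot: [-0.0, -0.001, 1.0, 0.0]
contact_force: [0.5, 0.1, -0.2]
width: 0.0854
gripper_force: 0.0
```

>>> carry_out(
  linear=[
    [0,0,0],
    [0,0,0],
    [0,0,0],
  ],
  angular=[
    [0,0,0],
    [0,0,0],
    [0,0,0],
  ],
  hand=[1,1,1],
)

```text
clock: 2.4
position: [0.4195, -0.2009, 0.4042]
ee_rot: [-0.001, -0.001, 1.0, 0.001]
contact_force: [-0.2, 0.0, 0.5]
width: 0.0855
gripper_force: 0.0
```

```bash
cat >> h.py <<'E'
from scipy.spatial.transform import Rotation as Rot
import json
def pose():
    s=manip.get_state(); q=s['ee_rot']; T=np.eye(4); T[:3,:3]=Rot.from_quat([q[1],q[2],q[3],q[0]]).as_matrix(); T[:3,3]=s['position']; return T
def wsnap(name):
    T=pose(); im=save('wrist',name); np.save(f'pics/{name}.npy',T); return im,T
def won(T,uv,z):
    p=manip.camera_params('wrist'); a=np.array([uv[0]-p['cx'],uv[1]-p['cy']])/p['fx']; r=np.hypot(*a)
    d=np.array([*(a/r*np.sin(r)),np.cos(r)]) if r>1e-9 else np.array([0,0,1.])
    M=T@np.array(p['hand_eye']); o=M[:3,3]; d=M[:3,:3]@d; return o+d*(z-o[2])/d[2]
def wproj(T,P):
    p=manip.camera_params('wrist'); M=np.linalg.inv(T@np.array(p['hand_eye'])); c=M[:3,:3]@P+M[:3,3]
    th=np.arctan2(np.hypot(*c[:2]),c[2]); e=c[:2]/np.hypot(*c[:2]); return np.array([p['cx'],p['cy']])+p['fx']*th*e
def phi(T): return np.degrees(np.arctan2(T[1,1],T[0,1]))
E
python3 - <<'E'
from h import *
im,T=wsnap('w1'); print(T[:3,3].round(4),phi(T),manip.get_state()['clock'],manip.get_state()['qpos'].round(2))
E
```

```text
[ 0.4195 -0.2009  0.4042] 90.13268291082105 2.45 [-0.6   0.11  1.72  0.    1.31 -2.17]
```

View pics/w1.png

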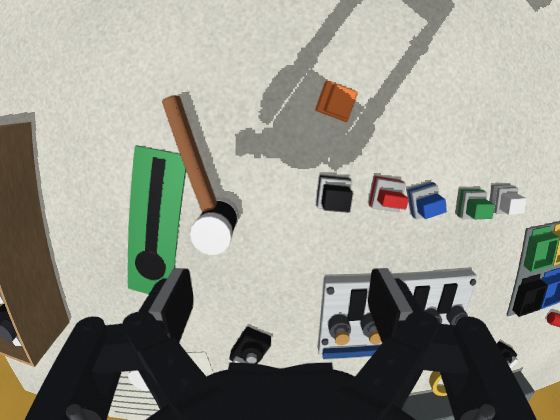

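The wrist view shows the mallet with its top face at (212,235) and its handle running up to (172,98). It also shows the pad circle at (150,265), the pad handle outline up to (158,158), and the row of blocks with the fixture below it. Next I'll measure the mallet, pad and pins by colour mask.

```bash
cat > m1.py <<'E'
from h import *
im=cv2.cvtColor(cv2.imread('pics/w1.png'),cv2.COLOR_BGR2RGB); T=np.load('pics/w1.npy'); hsv=cv2.cvtColor(im,cv2.COLOR_RGB2HSV)
def roi(m,x0,y0,x1,y1):
    o=np.zeros_like(m); o[y0:y1,x0:x1]=m[y0:y1,x0:x1]; return o.astype(np.uint8)
def big(m):
    n,l,s,c=cv2.connectedComponentsWithStats(m); i=1+s[1:,4].argmax(); return l==i,c[i],s[i]
def pts(m): y,x=np.nonzero(m); return np.c_[x,y]
H,S,V=[hsv[...,i].astype(int) for i in range(3)]
m,c,s=big(roi((V>200)&(S<40),180,205,245,265)); print('top',c,s); topc=won(T,c,.07); print(topc.round(4))
m,c,s=big(roi((H<15)&(S>110)&(V>50)&(V<200),150,85,225,215)); print('handle',s)
# sides of handle visible; use world pts at z .04
P=np.array([won(T,p,.046)[:2] for p in pts(m)]); v=cv2.fitLine(P.astype(np.float32),cv2.DIST_L2,0,.01,.01).ravel(); print('dir',v,np.degrees(np.arctan2(v[1],v[0])))
ex=(P-v[2:])@v[:2]; print('ends',(v[2:]+v[:2]*ex.min()).round(4),(v[2:]+v[:2]*ex.max()).round(4),'w',2*np.abs((P-v[2:])@np.array([-v[1],v[0]])).max())
m,c,s=big(roi((V<60)&(S<120),125,245,170,283)); print('pad blob',c,s)
dark=roi((V<70),125,150,172,283); m,c,s=big(dark); W=np.array([won(T,p,.004)[:2] for p in pts(m)]).astype(np.float32)
hm=W[W[:,0]<W[:,0].max()-.06]; v=cv2.fitLine(hm,cv2.DIST_L2,0,.01,.01).ravel(); print('pad dir',np.degrees(np.arctan2(v[1],v[0])),v[2:], 'x range',W[:,0].min(),W[:,0].max())
d=v[:2]*np.sign(v[0]); t=(W-v[2:])@d; e=v[2:]+d*t.max(); print('pad head est',e-d*.022, 'len',t.max()-t.min())
g=roi((H>55)&(H<85)&(S>120),100,130,200,300); Wg=np.array([won(T,p,.004)[:2] for p in pts(g)]).astype(np.float32); print('green rect',cv2.minAreaRect(Wg))
# pins
for cam,b in (('scene',(222,205,325,262)),('side',(245,170,295,240))):
    i2=cv2.cvtColor(cv2.imread(f'pics/{cam}0.png'),cv2.COLOR_BGR2HSV); h,s_,v_=[i2[...,k].astype(int) for k in range(3)]
    mm=roi((h>8)&(h<28)&(s_>90)&(v_>70),*b); n,l,st,ce=cv2.connectedComponentsWithStats(mm)
    print(cam); [print(ce[k].round(1),st[k][2:],onz(cam,ce[k],.055).round(4)) for k in range(1,n) if st[k][4]>12]
E
python3 m1.py
```

```text
top [210.28073702 239.42311558] [ 180  205   65   60 2985]
[ 0.4721 -0.2708  0.07  ]
handle [ 162   96   55  116 2051]
dir [ 0.9558218   0.29394668  0.38528812 -0.2931845 ] 17.094387
ends [ 0.3257 -0.3115] [ 0.4474 -0.2741] w 0.019691863669856226
pad blob [150.00269542 263.0902965 ] [135 245  31  35 742]Traceback (most recent call last):
  File "m1.py", line 15, in <module>
    dark=roi((V<70),125,150,172,283); m,c,s=big(dark); W=np.array([won(T,p,.004)[:2] for p in pts(m)]).astype(np.float32)
                                                                   ~~~^^^^^^^^^^
  File "h.py", line 20, in won
    p=manip.camera_params('wrist'); a=np.array([uv[0]-p['cx'],uv[1]-p['cy']])/p['fx']; r=np.hypot(*a)
ValueError: time passes only in moves, steps and waits
```

```bash
python3 - <<'E'
from rig import manip; import pickle
pickle.dump({c:manip.camera_params(c) for c in('scene','side','wrist')},open('cam.pkl','wb'))
E
sed -i "s/manip.camera_params(\([^)]*\))/CP[\1]/; s/^import json/import pickle/" h.py; sed -i "2a import pickle; CP=pickle.load(open('cam.pkl','rb'))" h.py
sed -i 's/(V>200)&(S<40)/(V>225)\&(S<30)/' m1.py; python3 m1.py
```

```text
top [209.91323024 235.67697595] [ 190  217   40   38 1164]
[ 0.4679 -0.2709  0.07  ]
handle [ 162   96   55  116 2051]
dir [ 0.9558218   0.29394668  0.38528812 -0.2931845 ] 17.094387
ends [ 0.3257 -0.3115] [ 0.4474 -0.2741] w 0.019691863669856226
pad blob [150.00269542 263.0902965 ] [135 245  31  35 742]
pad dir -12.724686 [ 0.44910392 -0.35552078] x range 0.39550996 0.5652856
pad head est [ 0.5434631  -0.37682828] len 0.17213444
green rect ((0.48878684639930725, -0.3636530637741089), (0.06875371932983398, 0.2078523188829422), 77.53308868408203)
scene
[311.  218.9] [ 9  7 49] [0.6224 0.0637 0.055 ]
[293.1 225.5] [ 9  8 58] [0.6225 0.0177 0.055 ]
[274.5 231.6] [ 8  8 57] [ 0.6207 -0.0277  0.055 ]
[255.5 238.6] [ 8  9 58] [ 0.621  -0.0739  0.055 ]
[235.8 246.5] [ 9  9 61] [ 0.6227 -0.1209  0.055 ]
side
[281.5 180. ] [ 6  5 26] [ 0.6224 -0.1133  0.055 ]
[276.  188.4] [ 7  6 34] [ 0.6231 -0.072   0.055 ]
[269.9 198.2] [ 7  6 34] [ 0.6229 -0.0261  0.055 ]
[263.1 208.8] [ 7  6 36] [0.6235 0.0204 0.055 ]
[256.1 219.4] [ 7  6 39] [0.6242 0.0653 0.055 ]
```

>>> carry_out(
  linear=[
    [-0.0009,-0.0214,-0.0265],
    [-0.0009,-0.0214,-0.0265],
    [-0.0009,-0.0214,-0.0265],
    [-0.0009,-0.0214,-0.0265],
    [-0.0009,-0.0214,-0.0265],
    [-0.0009,-0.0214,-0.0265],
    [-0.0009,-0.0214,-0.0265],
    [-0.0009,-0.0214,-0.0265],
  ],
  angular=[
    [0,0,0.4625],
    [0,0,0.4625],
    [0,0,0.4625],
    [0,0,0.4625],
    [0,0,0.4625],
    [0,0,0.4625],
    [0,0,0.4625],
    [0,0,0.4625],
  ],
  hand=[1,1,1,1,1,1,1,1],
)

```text
clock: 3.12
position: [0.416, -0.2856, 0.2985]
ee_rot: [0.0, -0.151, 0.989, 0.0]
contact_force: [-0.7, -0.3, 0.6]
width: 0.0855
gripper_force: 0.0
```

>>> carry_out(
  linear=[
    [0,0,-0.045],
    [0,0,-0.045],
    [0,0,-0.045],
    [0,0,-0.045],
    [0,0,-0.036],
    [0,0,0],
    [0,0,0],
    [0,0,0],
  ],
  angular=[
    [0,0,0],
    [0,0,0],
    [0,0,0],
    [0,0,0],
    [0,0,0],
    [0,0,0],
    [0,0,0],
    [0,0,0],
  ],
  hand=[1,1,1,1,1,1,1,1],
  force=100,
)

```text
clock: 3.78
position: [0.4167, -0.2864, 0.1919]
ee_rot: [0.001, -0.149, 0.989, -0.001]
contact_force: [0.8, 0.6, 0.2]
width: 0.0856
gripper_force: 0.0
```

Run:
```python
from h import *
im,T=wsnap('w2'); print(T[:3,3].round(4),phi(T),T[:3,2].round(4),manip.get_state()['qpos'].round(2))
```

```text
[ 0.4167 -0.2864  0.1919] 107.19225581999879 [ 0.0013 -0.001  -1.    ] [-0.74  0.39  1.95  0.    0.8  -2.61]
```

View pics/w2.png

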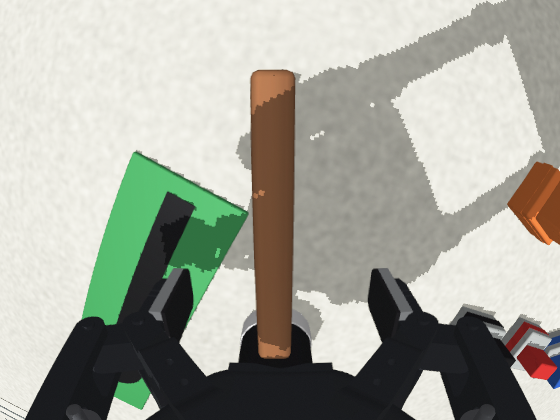

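The handle lies between the pads and parallel to them, at column 272 against 280 midway between the fingers. I'll close and lift.

>>> carry_out(
  linear=[
    [0,0,0],
    [0,0,0],
    [0,0,0],
    [0,0,0],
    [0,0,0],
    [0,0,0],
    [0,0,0],
    [0,0,0],
  ],
  angular=[
    [0,0,0],
    [0,0,0],
    [0,0,0],
    [0,0,0],
    [0,0,0],
    [0,0,0],
    [0,0,0],
    [0,0,0],
  ],
  hand=[0,0,0,0,0,0,0,0],
  force=110,
)

```text
clock: 4.5
position: [0.4164, -0.287, 0.1911]
ee_rot: [0.0, -0.149, 0.989, -0.0]
contact_force: [-0.6, -0.3, 5.0]
width: 0.0142
gripper_force: 106.5
```

>>> carry_out(
  linear=[
    [0,0,0.02],
    [0,0,0.03],
    [0,0,0.04],
    [0,0,0.05],
    [0,0,0.06],
    [0,0,0.04],
    [0,0,0],
    [0,0,0],
  ],
  angular=[
    [0,0,0],
    [0,0,0],
    [0,0,0],
    [0,0,-0.2],
    [0,0,-0.5],
    [0,0,-0.5],
    [0,0,-0.5],
    [0,0,-0.5],
  ],
  hand=[0,0,0,0,0,0,0,0],
)

```text
clock: 5.17
position: [0.4162, -0.2867, 0.3115]
ee_rot: [0.0, -0.061, 0.998, -0.0]
contact_force: [-1.1, -0.2, -4.6]
width: 0.0141
gripper_force: 106.8
```

Run:
```python
from h import *
im,T=wsnap('w3'); print(T[:3,3].round(4),phi(T),T[:3,2].round(4),manip.get_state()['qpos'].round(2)); save('scene','s3');b=save('side','d3')
a=cv2.imread('pics/s3.png')[150:270,60:220]; b=cv2.imread('pics/d3.png')[110:220,280:440]; w=cv2.imread('pics/w3.png')
cv2.imwrite('pics/c3.png',np.hstack([cv2.resize(x,(400,300)) for x in (a,b)]))
```

```text
[ 0.4162 -0.2867  0.3115] 96.93946205979864 [ 7.e-04 -7.e-04 -1.e+00] [-0.74  0.25  1.8  -0.    1.1  -2.43]
```

View pics/c3.png

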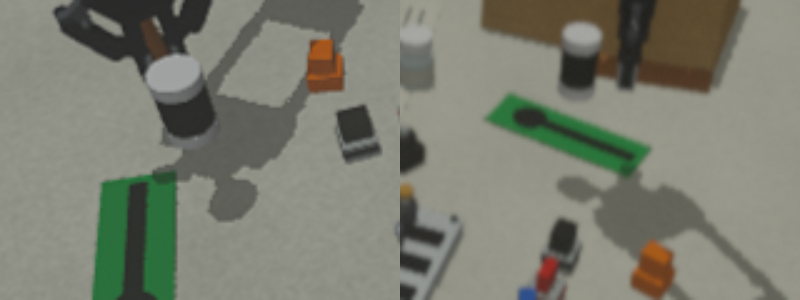

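The crops show the mallet held clear of the bench, with its head upright in both views. I'll check the head offset from the white top.

```bash
cat > mt.py <<'E'
from h import *
import sys
def head(sfx,T):
    z=T[2,3]-.191+.07; u=np.radians(phi(T)-90); e=T[:2,3]+.0546*np.array([np.cos(u),np.sin(u)]); print('expected',e.round(4))
    for cam in('scene','side'):
        im=cv2.imread(f'pics/{cam[0] if cam=="scene" else "d"}{sfx}.png'); g=im.min(2)
        c=proj(cam,[*e,z]); x,y=c.astype(int); r=20; sub=g[y-r:y+r,x-r:x+r]; t,_=cv2.threshold(sub,0,255,cv2.THRESH_OTSU)
        n,l,st,ce=cv2.connectedComponentsWithStats((sub>145).astype(np.uint8)); 
        k=min(range(1,n),key=lambda k:np.hypot(*(ce[k]-r))-st[k][4]*.1); q=ce[k]+[x-r,y-r]
        print(cam,t,'pred',c.round(1),'meas',q.round(1),st[k],onz(cam,q,z)[:2].round(4))
E
python3 -c "
from mt import *
head('3',np.load('pics/w3.npy'))"
```

```text
expected [ 0.4704 -0.2801]
scene 94.0 pred [129.6 177.8] meas [128.7 179.1] [ 10  15  21  15 237] [ 0.4731 -0.2824]
side 88.0 pred [353.1 120.1] meas [352.5 122.1] [13 19 14  7 73] [ 0.4694 -0.2687]
```

>>> carry_out(
  linear=[
    [0.038,0.042,-0.0066],
    [0.038,0.042,-0.0066],
    [0.038,0.042,-0.0066],
    [0.038,0.042,-0.0066],
    [0.038,0.042,-0.0066],
    [0.038,0.042,-0.0066],
    [0.038,0.042,-0.0066],
    [0.038,0.042,-0.0066],
  ],
  angular=[
    [0,0,-0.19],
    [0,0,-0.19],
    [0,0,-0.19],
    [0,0,-0.19],
    [0,0,-0.19],
    [0,0,-0.19],
    [0,0,-0.19],
    [0,0,-0.19],
  ],
  hand=[0,0,0,0,0,0,0,0],
)

```text
clock: 5.98
position: [0.5686, -0.1174, 0.2828]
ee_rot: [-0.001, -0.001, 1.0, 0.001]
contact_force: [-0.1, 0.1, -2.8]
width: 0.0143
gripper_force: 106.8
```

>>> carry_out(
  linear=[
    [0,0,0],
    [0,0,0],
    [0,0,-0.013],
    [0,0,-0.013],
    [0,0,-0.013],
    [0,0,-0.013],
    [0,0,0],
    [0,0,0],
  ],
  angular=[
    [0,0,0],
    [0,0,0],
    [0,0,0],
    [0,0,0],
    [0,0,0],
    [0,0,0],
    [0,0,0],
    [0,0,0],
  ],
  hand=[0,0,0,0,0,0,0,0],
)

```text
clock: 6.65
position: [0.5678, -0.1192, 0.2576]
ee_rot: [-0.001, -0.0, 1.0, 0.0]
contact_force: [0.6, 0.1, -3.7]
width: 0.0143
gripper_force: 107.3
```

Run:
```python
from h import *
T=pose(); print(T[:3,3].round(4),phi(T)); save('scene','s4');save('side','d4'); np.save('pics/t4.npy',T)
from mt import head; head('4',T)
```

```text
[ 0.5678 -0.1192  0.2576] 90.03221821738119
expected [ 0.6224 -0.1192]
scene 105.0 pred [233.9 221.8] meas [232.9 222.9] [ 10  15  21  15 256] [ 0.6242 -0.1219]
side 87.0 pred [282.4 155.1] meas [280.8 155.2] [  9  16  19  10 127] [ 0.6263 -0.1167]
```

>>> carry_out(
  linear=[
    [0,0,-0.0066],
    [0,0,-0.0066],
    [0,0,-0.0066],
    [0,0,-0.0066],
    [0,0,-0.0066],
    [0,0,0],
    [0,0,0],
    [0,0,0],
  ],
  angular=[
    [0,0,0],
    [0,0,0],
    [0,0,0],
    [0,0,0],
    [0,0,0],
    [0,0,0],
    [0,0,0],
    [0,0,0],
  ],
  hand=[0,0,0,0,0,0,0,0],
)

```text
clock: 7.42
position: [0.5684, -0.1188, 0.2418]
ee_rot: [0.0, -0.001, 1.0, -0.0]
contact_force: [-1.2, 0.4, -0.7]
width: 0.0144
gripper_force: 108.1
```

>>> carry_out(
  linear=[
    [0,0,-0.004],
    [0,0,-0.004],
    [0,0,0],
  ],
  angular=[
    [0,0,0],
    [0,0,0],
    [0,0,0],
  ],
  hand=[0,0,0],
)

```text
clock: 7.67
position: [0.5681, -0.1188, 0.2396]
ee_rot: [0.0, -0.001, 1.0, -0.0]
contact_force: [-5.2, 1.4, 11.1]
width: 0.0144
gripper_force: 109.9
```

>>> carry_out(
  linear=[
    [0,0,-0.004],
    [0,0,-0.004],
    [0,0,0],
    [0,0,0],
  ],
  angular=[
    [0,0,0],
    [0,0,0],
    [0,0,0],
    [0,0,0],
  ],
  hand=[0,0,0,0],
)

```text
clock: 8.0
position: [0.5676, -0.1191, 0.2379]
ee_rot: [0.001, -0.001, 1.0, -0.001]
contact_force: [-11.3, -0.3, 24.6]
width: 0.0141
gripper_force: 112.3
```

Run:
```python
from h import *
T=pose(); print(T[:3,3].round(4),phi(T),T[:3,2],manip.get_state()['contact_force']); save('scene','s5');save('side','d5')
a=cv2.imread('pics/s5.png')[180:280,200:340]; b=cv2.imread('pics/d5.png')[130:240,220:340]
cv2.imwrite('pics/c5.png',np.hstack([cv2.resize(x,(400,300)) for x in (a,b)]))
```

```text
[ 0.5676 -0.1191  0.2379] 90.11030498034056 [ 0.00123084 -0.00176797 -0.99999768] [-11.30187963  -0.32093884  24.60525544]
```

View pics/c5.png

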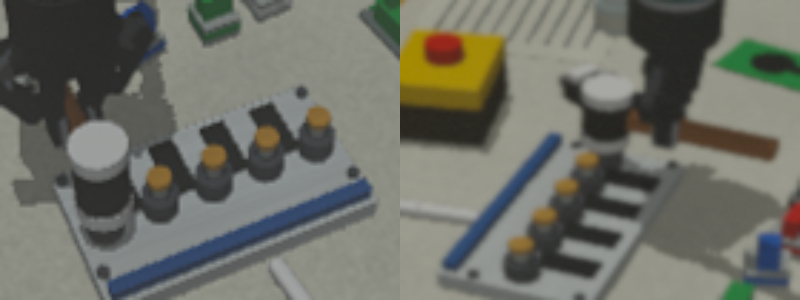

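Pin 5 took about 28 N with the mallet face at z ≈ 47 mm, so it is at its stop and the head is still upright. The crops show pins 4 to 1 beside it. I'll repeat the same press 46 mm further along +y.

>>> carry_out(
  linear=[
    [0,0,0.03],
    [0,0,0.03],
    [0,0.046,0],
    [0,0.046,0],
    [0,0,0],
    [0,0,-0.02],
    [0,0,-0.014],
    [0,0,-0.007],
  ],
  angular=[
    [0,0,0],
    [0,0,0],
    [0,0,0],
    [0,0,0],
    [0,0,0],
    [0,0,0],
    [0,0,0],
    [0,0,0],
  ],
  hand=[0,0,0,0,0,0,0,0],
)

```text
clock: 8.77
position: [0.5687, -0.0728, 0.2423]
ee_rot: [0.0, -0.0, 1.0, 0.001]
contact_force: [0.6, 4.2, 2.6]
width: 0.0139
gripper_force: 109.1
```

>>> carry_out(
  linear=[
    [0,0,-0.007],
    [0,0,-0.006],
    [0,0,-0.006],
    [0,0,0],
    [0,0,0],
  ],
  angular=[
    [0,0,0],
    [0,0,0],
    [0,0,0],
    [0,0,0],
    [0,0,0],
  ],
  hand=[0,0,0,0,0],
)

```text
clock: 9.18
position: [0.5679, -0.0732, 0.237]
ee_rot: [0.001, -0.0, 1.0, -0.0]
contact_force: [-8.3, 3.5, 20.0]
width: 0.0143
gripper_force: 112.4
```

>>> carry_out(
  linear=[
    [0,0,0.03],
    [0,0,0.03],
    [0,0.046,0],
    [0,0.046,0],
    [0,0,0],
    [0,0,-0.02],
    [0,0,-0.014],
    [0,0,-0.007],
  ],
  angular=[
    [0,0,0],
    [0,0,0],
    [0,0,0],
    [0,0,0],
    [0,0,0],
    [0,0,0],
    [0,0,0],
    [0,0,0],
  ],
  hand=[0,0,0,0,0,0,0,0],
)

```text
clock: 9.85
position: [0.5684, -0.0274, 0.2421]
ee_rot: [-0.0, -0.0, 1.0, 0.0]
contact_force: [-0.2, 1.0, 3.2]
width: 0.0143
gripper_force: 109.7
```

>>> carry_out(
  linear=[
    [0,0,-0.007],
    [0,0,-0.006],
    [0,0,-0.006],
    [0,0,0],
    [0,0,0],
  ],
  angular=[
    [0,0,0],
    [0,0,0],
    [0,0,0],
    [0,0,0],
    [0,0,0],
  ],
  hand=[0,0,0,0,0],
)

```text
clock: 10.27
position: [0.5677, -0.0273, 0.2361]
ee_rot: [0.0, -0.001, 1.0, -0.0]
contact_force: [-7.3, 1.7, 15.9]
width: 0.0143
gripper_force: 112.2
```

>>> carry_out(
  linear=[
    [0,0,0.03],
    [0,0,0.03],
    [0,0.046,0],
    [0,0.046,0],
    [0,0,0],
    [0,0,-0.02],
    [0,0,-0.014],
    [0,0,-0.007],
  ],
  angular=[
    [0,0,0],
    [0,0,0],
    [0,0,0],
    [0,0,0],
    [0,0,0],
    [0,0,0],
    [0,0,0],
    [0,0,0],
  ],
  hand=[0,0,0,0,0,0,0,0],
)

```text
clock: 10.93
position: [0.5681, 0.0186, 0.2419]
ee_rot: [-0.001, -0.0, 1.0, 0.0]
contact_force: [-0.8, 0.4, 2.3]
width: 0.0142
gripper_force: 110.2
```

>>> carry_out(
  linear=[
    [0,0,-0.008],
    [0,0,-0.007],
    [0,0,-0.007],
    [0,0,0],
    [0,0,0],
  ],
  angular=[
    [0,0,0],
    [0,0,0],
    [0,0,0],
    [0,0,0],
    [0,0,0],
  ],
  hand=[0,0,0,0,0],
)

```text
clock: 11.35
position: [0.5676, 0.0187, 0.2349]
ee_rot: [0.0, -0.001, 1.0, -0.0]
contact_force: [-7.8, 0.5, 17.7]
width: 0.0144
gripper_force: 113.5
```

>>> carry_out(
  linear=[
    [0,0,0.03],
    [0,0,0.03],
    [0,0.046,0],
    [0,0.046,0],
    [0,0,0],
    [0,0,-0.02],
    [0,0,-0.014],
    [0,0,-0.007],
  ],
  angular=[
    [0,0,0],
    [0,0,0],
    [0,0,0],
    [0,0,0],
    [0,0,0],
    [0,0,0],
    [0,0,0],
    [0,0,0],
  ],
  hand=[0,0,0,0,0,0,0,0],
)

```text
clock: 12.02
position: [0.5684, 0.0647, 0.2406]
ee_rot: [-0.0, -0.0, 1.0, 0.0]
contact_force: [-0.4, 2.2, 2.2]
width: 0.0142
gripper_force: 110.8
```

>>> carry_out(
  linear=[
    [0,0,-0.007],
    [0,0,-0.006],
    [0,0,-0.007],
    [0,0,0],
    [0,0,0],
  ],
  angular=[
    [0,0,0],
    [0,0,0],
    [0,0,0],
    [0,0,0],
    [0,0,0],
  ],
  hand=[0,0,0,0,0],
)

```text
clock: 12.43
position: [0.5677, 0.0648, 0.234]
ee_rot: [0.0, -0.0, 1.0, -0.0]
contact_force: [-6.1, 1.1, 15.0]
width: 0.0141
gripper_force: 113.6
```

>>> carry_out(
  linear=[
    [0,0,0.03],
    [0,0,0.04],
    [-0.04,-0.02,0.02],
    [-0.06,-0.04,0],
    [-0.06,-0.04,0],
    [-0.06,-0.04,0],
    [0,0,0],
    [0,0,0],
  ],
  angular=[
    [0,0,0],
    [0,0,0],
    [0,0,0],
    [0,0,0],
    [0,0,0],
    [0,0,0],
    [0,0,0],
    [0,0,0],
  ],
  hand=[0,0,0,0,0,0,0,0],
)

```text
clock: 13.1
position: [0.4559, -0.0059, 0.2761]
ee_rot: [-0.002, 0.001, 1.0, -0.0]
contact_force: [0.3, -0.0, -2.6]
width: 0.0141
gripper_force: 110.3
```

Run:
```python
from h import *
T=pose(); print(T[:3,3].round(4),phi(T),T[:3,2].round(3)); save('scene','s6');save('side','d6'); np.save('pics/t6.npy',T)
from mt import head
try: head('6',T)
except Exception as e: print(e)
a=cv2.imread('pics/s6.png')[130:280,180:380]; b=cv2.imread('pics/d6.png')[90:240,220:420]
cv2.imwrite('pics/c6.png',np.hstack([cv2.resize(x,(400,300)) for x in (a,b)]))
from m1 import roi
for cam,b in (('scene',(222,205,325,265)),('side',(245,170,295,240))):
    i2=cv2.cvtColor(cv2.imread(f'pics/{"s" if cam=="scene" else "d"}6.png'),cv2.COLOR_BGR2HSV); h,s_,v_=[i2[...,k].astype(int) for k in range(3)]
    mm=roi((h>8)&(h<28)&(s_>90)&(v_>70),*b); n,l,st,ce=cv2.connectedComponentsWithStats(mm)
    print(cam); [print(ce[k].round(1),st[k][2:],onz(cam,ce[k],.045).round(4)) for k in range(1,n) if st[k][4]>12]
```

```text
[ 0.4559 -0.0059  0.2761] 89.93116123586512 [-0.003 -0.    -1.   ]
expected [ 0.5105 -0.0059]
scene 93.0 pred [262.6 164.9] meas [261.7 162.5] [ 11  13  18  11 154] [ 0.5023 -0.0046]
side 90.0 pred [308.7 182.5] meas [308.5 181.7] [ 12  14  18  12 151] [ 0.5119 -0.009 ]
top [209.91323024 235.67697595] [ 190  217   40   38 1164]
[ 0.4679 -0.2709  0.07  ]
handle [ 162   96   55  116 2051]
dir [ 0.9558218   0.29394668  0.38528812 -0.2931845 ] 17.094387
ends [ 0.3257 -0.3115] [ 0.4474 -0.2741] w 0.019691863669856226
pad blob [150.00269542 263.0902965 ] [135 245  31  35 742]
pad dir -12.724686 [ 0.44910392 -0.35552078] x range 0.39550996 0.5652856
pad head est [ 0.5434631  -0.37682828] len 0.17213444
green rect ((0.48878684639930725, -0.3636530637741089), (0.06875371932983398, 0.2078523188829422), 77.53308868408203)
scene
[311.  218.9] [ 9  7 49] [0.6224 0.0637 0.055 ]
[293.1 225.5] [ 9  8 58] [0.6225 0.0177 0.055 ]
[274.5 231.6] [ 8  8 57] [ 0.6207 -0.0277  0.055 ]
[255.5 238.6] [ 8  9 58] [ 0.621  -0.0739  0.055 ]
[235.8 246.5] [ 9  9 61] [ 0.6227 -0.1209  0.055 ]
side
[281.5 180. ] [ 6  5 26] [ 0.6224 -0.1133  0.055 ]
[276.  188.4] [ 7  6 34] [ 0.6231 -0.072   0.055 ]
[269.9 198.2] [ 7  6 34] [ 0.6229 -0.0261  0.055 ]
[263.1 208.8] [ 7  6 36] [0.6235 0.0204 0.055 ]
[256.1 219.4] [ 7  6 39] [0.6242 0.0653 0.055 ]
scene
[310.7 222.1] [ 8  8 48] [0.6234 0.063  0.045 ]
[292.8 228.4] [ 9  8 56] [0.6226 0.0172 0.045 ]
[274.4 235.1] [ 9  9 59] [ 0.6226 -0.0289  0.045 ]
[255.4 242.1] [ 9  9 61] [ 0.6225 -0.0751  0.045 ]
[236.  249.1] [ 9  9 61] [ 0.6223 -0.1209  0.045 ]
side
[281.5 182.5] [ 6  6 32] [ 0.6228 -0.1146  0.045 ]
[276.1 191.6] [ 7  6 34] [ 0.6221 -0.0701  0.045 ]
[269.9 201.5] [ 7  6 35] [ 0.6223 -0.0245  0.045 ]
[263.2 212. ] [ 7  7 39] [0.6229 0.022  0.045 ]
[256.2 222.9] [ 7  7 40] [0.6234 0.0676 0.045 ]
```

View pics/c6.png

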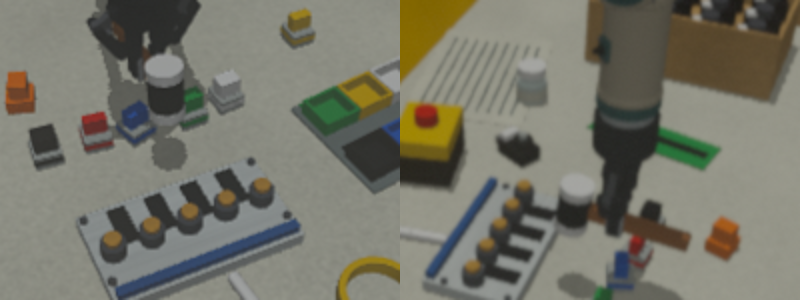

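The five caps now project in one level row at z ≈ 45 mm in both views, so they are all down. The handle has tipped about 0.1 rad in the grip: the head is roughly 6 mm high. I'll move to the pad and pitch the tool to level the mallet.

>>> carry_out(
  linear=[
    [0.0077,-0.0603,0],
    [0.0077,-0.0603,0],
    [0.0077,-0.0603,0],
    [0.0077,-0.0603,0],
    [0.0077,-0.0603,0],
    [0.0077,-0.0603,0],
    [0.0077,-0.0603,0],
    [0.0077,-0.0603,0],
  ],
  angular=[
    [0,0,-0.2275],
    [0,0,-0.2275],
    [0,0,-0.2275],
    [0,0,-0.2275],
    [0,0,-0.2275],
    [0,0,-0.2275],
    [0,0,-0.2275],
    [0,0,-0.2275],
  ],
  hand=[0,0,0,0,0,0,0,0],
)

```text
clock: 13.87
position: [0.4903, -0.2477, 0.2763]
ee_rot: [0.0, 0.072, 0.997, -0.0]
contact_force: [0.5, 0.5, -3.3]
width: 0.0143
gripper_force: 110.5
```

>>> carry_out(
  linear=[
    [0.0077,-0.0603,0],
    [0.0077,-0.0603,0],
    [0.0077,-0.0603,0],
    [0.0077,-0.0603,0],
    [0,0,-0.03],
    [0,0,-0.03],
    [0,0,0],
    [0,0,0],
  ],
  angular=[
    [0.055,0.244,-0.2275],
    [0.055,0.244,-0.2275],
    [0.055,0.244,-0.2275],
    [0.055,0.244,-0.2275],
    [0,0,0],
    [0,0,0],
    [0,0,0],
    [0,0,0],
  ],
  hand=[0,0,0,0,0,0,0,0],
)

```text
clock: 14.53
position: [0.505, -0.3665, 0.2452]
ee_rot: [-0.041, 0.108, 0.993, 0.007]
contact_force: [-0.8, 0.2, -3.4]
width: 0.0142
gripper_force: 110.2
```

Run:
```python
from h import *
T=pose(); g=T[:3,3]+.155*T[:3,2]; print(T[:3,3].round(4),'grasp',g.round(4),phi(T),T[:3,2].round(3)); save('scene','s7');save('side','d7'); np.save('pics/t7.npy',T)
u=np.radians(phi(T)-90); e=g+.0546*np.array([np.cos(u),np.sin(u),0]); print('head',e.round(4)); print(manip.get_state()['contact_force'])
a=cv2.imread('pics/s7.png')[150:300,50:250]; b=cv2.imread('pics/d7.png')[80:230,250:450]
cv2.imwrite('pics/c7.png',np.hstack([cv2.resize(x,(400,300)) for x in (a,b)]))
```

```text
[ 0.505  -0.3665  0.2452] grasp [ 0.4927 -0.363   0.0908] 77.58651171168992 [-0.079  0.022 -0.997]
head [ 0.546  -0.3748  0.0908]
[-0.21662546  0.14572091 -4.18296061]
```

View pics/c7.png

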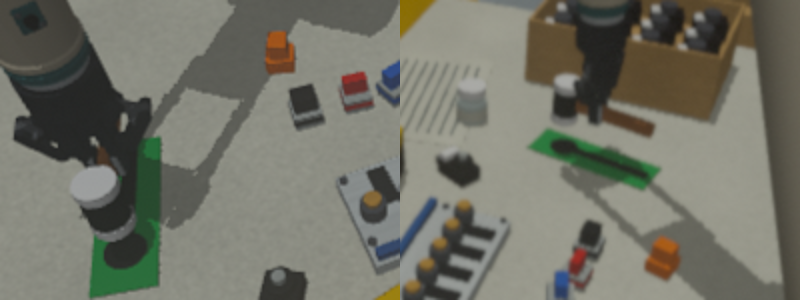

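The mallet now looks level and sits over its outline. I'll lower it.

>>> carry_out(
  linear=[
    [-0.005,-0.0045,-0.02],
    [0,0,-0.02],
    [0,0,-0.02],
    [0,0,-0.015],
    [0,0,-0.01],
    [0,0,-0.007],
    [0,0,0],
    [0,0,0],
  ],
  angular=[
    [0,0,0],
    [0,0,0],
    [0,0,0],
    [0,0,0],
    [0,0,0],
    [0,0,0],
    [0,0,0],
    [0,0,0],
  ],
  hand=[0,0,0,0,0,0,0,0],
)

```text
clock: 15.3
position: [0.502, -0.3689, 0.2007]
ee_rot: [-0.04, 0.108, 0.993, 0.006]
contact_force: [-0.0, -0.1, -3.7]
width: 0.0143
gripper_force: 110.5
```

>>> carry_out(
  linear=[
    [0,0,-0.005],
    [0,0,-0.005],
    [0,0,0],
    [0,0,0],
  ],
  angular=[
    [0,0,0],
    [0,0,0],
    [0,0,0],
    [0,0,0],
  ],
  hand=[0,0,0,0],
)

```text
clock: 15.63
position: [0.5019, -0.3688, 0.1958]
ee_rot: [-0.04, 0.108, 0.993, 0.006]
contact_force: [-0.6, 0.4, -3.7]
width: 0.0143
gripper_force: 110.5
```

>>> carry_out(
  linear=[
    [0,0,-0.004],
    [0,0,-0.004],
    [0,0,0],
    [0,0,0],
  ],
  angular=[
    [0,0,0],
    [0,0,0],
    [0,0,0],
    [0,0,0],
  ],
  hand=[0,0,0,0],
)

```text
clock: 15.97
position: [0.502, -0.3689, 0.1932]
ee_rot: [-0.039, 0.108, 0.993, 0.006]
contact_force: [-2.4, 1.1, 4.7]
width: 0.0146
gripper_force: 111.9
```

>>> carry_out(
  linear=[
    [0,0,-0.003],
    [0,0,0],
    [0,0,0],
  ],
  angular=[
    [0,0,0],
    [0,0,0],
    [0,0,0],
  ],
  hand=[0,0,0],
)

```text
clock: 16.22
position: [0.5018, -0.3689, 0.193]
ee_rot: [-0.039, 0.108, 0.993, 0.005]
contact_force: [-4.1, 2.8, 13.4]
width: 0.0143
gripper_force: 113.2
```

>>> carry_out(
  linear=[
    [0,0,0],
    [0,0,0],
    [0,0,0],
    [0,0,0],
    [0,0,0.02],
    [0,0,0.04],
    [0,0,0.06],
    [0,0,0.07],
  ],
  angular=[
    [0,0,0],
    [0,0,0],
    [0,0,0],
    [0,0,0],
    [0,0,0],
    [0,0,0],
    [0,0,0],
    [0,0,0],
  ],
  hand=[0.6,0.6,0.7,0.7,0.7,0.7,0.7,0.7],
)

```text
clock: 16.88
position: [0.5015, -0.3685, 0.285]
ee_rot: [-0.041, 0.108, 0.993, 0.007]
contact_force: [1.1, -0.4, -0.2]
width: 0.0601
gripper_force: 0.0
```

>>> carry_out(
  linear=[
    [0,0,0.07],
    [0,0,0.07],
    [0,0,0.07],
    [0,0,0],
    [0,0,0],
  ],
  angular=[
    [-0.073,-0.325,0],
    [-0.073,-0.325,0],
    [-0.073,-0.325,0],
    [0,0,0],
    [0,0,0],
  ],
  hand=[0.7,0.7,0.7,1,1],
)

```text
clock: 17.3
position: [0.5021, -0.369, 0.3939]
ee_rot: [0.003, 0.108, 0.994, -0.0]
contact_force: [-0.4, 0.5, -1.1]
width: 0.0816
gripper_force: 0.0
```

Run:
```python
from h import *
im,T=wsnap('w8'); print(T[:3,3].round(4),phi(T),T[:3,2].round(3),manip.get_state()['qpos'].round(2),wproj(T,np.array([.5435,-.377,.074])))
```

```text
[ 0.5021 -0.369   0.3939] 77.56854388899046 [ 0.005 -0.001 -1.   ] [-0.75  0.35  1.42  0.    1.37 -2.1 ] [279.64175993 234.05211527]
```

View pics/w8.png

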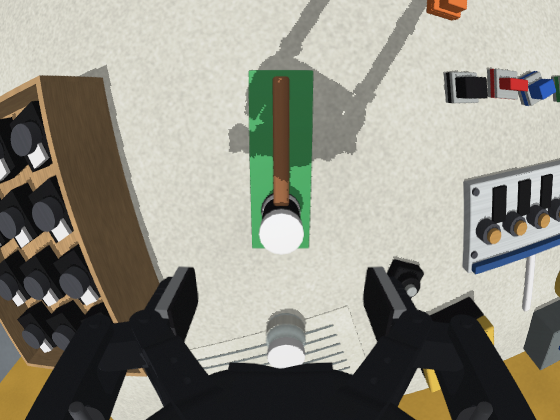

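The mallet stands on its outline: its top is at (281,232) against (280,234) predicted, with the handle along the handle outline. Next I'll move over the blocks and rack with the tool turned to close across x.

>>> carry_out(
  linear=[
    [-0.005,0.067,0.0066],
    [-0.005,0.067,0.0066],
    [-0.005,0.067,0.0066],
    [-0.005,0.067,0.0066],
    [-0.005,0.067,0.0066],
    [-0.005,0.067,0.0066],
    [-0.005,0.067,0.0066],
    [-0.005,0.067,0.0066],
  ],
  angular=[
    [0,0,-0.995],
    [0,0,-0.995],
    [0,0,-0.995],
    [0,0,-0.995],
    [0,0,-0.995],
    [0,0,-0.995],
    [0,0,-0.995],
    [0,0,-0.995],
  ],
  hand=[1,1,1,1,1,1,1,1],
)

```text
clock: 18.02
position: [0.4811, -0.0992, 0.4149]
ee_rot: [-0.002, 0.416, 0.909, 0.001]
contact_force: [0.4, 0.6, 0.1]
width: 0.0853
gripper_force: 0.0
```

>>> carry_out(
  linear=[
    [-0.005,0.067,0.0066],
    [-0.005,0.067,0.0066],
    [-0.005,0.067,0.0066],
    [-0.005,0.067,0.0066],
    [-0.005,0.067,0.0066],
    [-0.005,0.067,0.0066],
    [-0.005,0.067,0.0066],
    [-0.005,0.067,0.0066],
  ],
  angular=[
    [0,0,-0.995],
    [0,0,-0.995],
    [0,0,-0.995],
    [0,0,-0.995],
    [0,0,-0.995],
    [0,0,-0.995],
    [0,0,-0.995],
    [0,0,-0.995],
  ],
  hand=[1,1,1,1,1,1,1,1],
)

```text
clock: 18.68
position: [0.4612, 0.1688, 0.4414]
ee_rot: [-0.0, 0.68, 0.734, -0.001]
contact_force: [0.4, -0.2, 0.2]
width: 0.0853
gripper_force: 0.0
```

>>> carry_out(
  linear=[
    [-0.005,0.067,0.0066],
    [0,0,0],
    [0,0,0],
    [0,0,0],
  ],
  angular=[
    [0,0,-0.995],
    [0,0,0],
    [0,0,0],
    [0,0,0],
  ],
  hand=[1,1,1,1],
)

```text
clock: 19.02
position: [0.4593, 0.2004, 0.4449]
ee_rot: [0.001, 0.706, 0.708, -0.001]
contact_force: [-0.0, -0.2, 0.6]
width: 0.0855
gripper_force: 0.0
```

Run:
```python
from h import *
im,T=wsnap('w9'); save('scene','s9');save('side','d9'); print(T[:3,3].round(4),phi(T),T[:3,2].round(3),manip.get_state()['qpos'].round(2))
```

```text
[0.4593 0.2004 0.4449] 0.12480414465980852 [-0.    -0.002 -1.   ] [ 0.27  0.14  1.58 -0.    1.42  0.27]
```

View pics/w9.png

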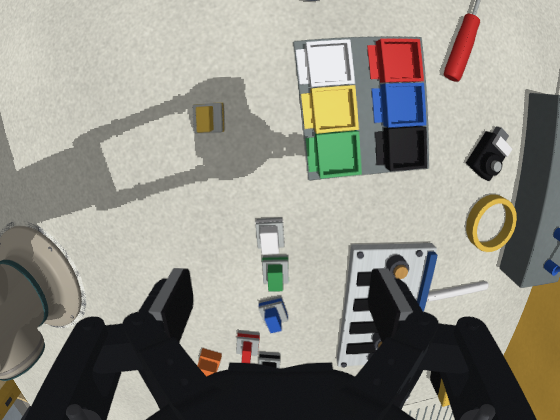

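The wrist view shows the rack with its near column (−x), from +y to −y, white (328,63), yellow (332,108), green (335,153), and its far column red (400,60), blue (403,104), black (405,148). The blocks are yellow (205,118), white (269,237), green (275,275), blue (272,316), with red and black lower down. Next I'll measure the rack grid and the blocks.

```bash
cat > vis.py <<'E'
from h import *
def mask(im,c):
    hsv=cv2.cvtColor(im,cv2.COLOR_RGB2HSV); H,S,V=[hsv[...,i].astype(int) for i in range(3)]
    return {'red':((H<7)|(H>172))&(S>140)&(V>60),'yellow':(H>18)&(H<34)&(S>120)&(V>60),'blue':(H>105)&(H<125)&(S>130)&(V>60),
      'green':(H>55)&(H<88)&(S>110)&(V>40),'white':(S<25)&(V>218),'black':(V<48)}[c].astype(np.uint8)
def comps(m,amin=60):
    n,l,s,ce=cv2.connectedComponentsWithStats(m); return [(l==k,ce[k],s[k]) for k in range(1,n) if s[k][4]>amin]
def load(n):
    return cv2.cvtColor(cv2.imread(f'pics/{n}.png'),cv2.COLOR_BGR2RGB),np.load(f'pics/{n}.npy')
def W(T,m,z):
    y,x=np.nonzero(m); return np.array([won(T,p,z)[:2] for p in np.c_[x,y]]).astype(np.float32)
E
python3 - <<'E'
from vis import *
im,T=load('w9')
G={'white':(0,1),'yellow':(0,0),'green':(0,-1),'red':(1,1),'blue':(1,0),'black':(1,-1)}
A=[];B=[]
for c in G:
    m=mask(im,c); m[:, :295]=0; m[:,430:]=0; m[:30]=0; m[185:]=0
    L=comps(m,200)
    mm=np.any([l[0] for l in L],0) if c!='black' else max(L,key=lambda l:l[2][4])[0]
    P=W(T,mm,.028); xm=np.percentile(P[:,0],99.3); Q=P[(P[:,0]>xm-.045)]
    y0,y1=np.percentile(Q[:,1],[.7,99.3]); print(c,len(P),'x',np.percentile(P[:,0],.7).round(4),xm.round(4),'y',y0.round(4),y1.round(4),'ctr',(xm-.026).round(4),((y0+y1)/2).round(4))
    rr=cv2.minAreaRect(Q); print('   ',np.round(rr[0],4),np.round(rr[1],4),round(rr[2],1))
for c in('white','green','blue','red','yellow'):
    m=mask(im,c); m[:100]=0; m[:, :180]=0; m[:,300:]=0
    for l,ce,s in comps(m): 
        P=W(T,l,.046); r=cv2.minAreaRect(P); print(c,ce.round(0),s[4],np.round(r[0],4),np.round(r[1],4),round(r[2],1))
E
```

```text
white 1871 x 0.4813 0.5461 y 0.305 0.3595 ctr 0.5201 0.3322
    [0.5225 0.332 ] [0.0461 0.0541] 3.8
yellow 2338 x 0.4874 0.5523 y 0.2492 0.3039 ctr 0.5263 0.2766
    [0.5284 0.2765] [0.0465 0.0543] 6.1
green 2210 x 0.493 0.5581 y 0.1941 0.25 ctr 0.5321 0.2221
    [0.5341 0.2221] [0.0471 0.0553] 5.8
red 2187 x 0.5655 0.635 y 0.315 0.37 ctr 0.609 0.3425
    [0.6111 0.3423] [0.0463 0.0534] 7.0
blue 2190 x 0.5714 0.6412 y 0.259 0.3145 ctr 0.6152 0.2867
    [0.6172 0.2865] [0.0474 0.0544] 5.7
black 2053 x 0.5779 0.6474 y 0.2051 0.2603 ctr 0.6214 0.2327
    [0.6233 0.2328] [0.0466 0.0546] 6.1
white [269. 243.] 320 [0.4471 0.1126] [0.0203 0.0273] 5.6
green [275. 277.] 360 [0.4537 0.0621] [0.0173 0.0387] 0.2
blue [273. 320.] 303 [ 0.4506 -0.0096] [0.0205 0.0429] 15.9
red [246. 352.] 174 [ 0.4092 -0.0764] [0.0471 0.013 ] 84.5
yellow [204. 119.] 416 [0.3743 0.2656] [0.0299 0.0188] 88.5
```

Run:
```python
from vis import *
im,T=load('w9')
G={'white':(0,1),'yellow':(0,0),'green':(0,-1),'red':(1,1),'blue':(1,0),'black':(1,-1)}
th=np.radians(6.2)
for it in range(3):
    C={}
    R=np.array([[np.cos(th),-np.sin(th)],[np.sin(th),np.cos(th)]])
    for c in G:
        m=mask(im,c); m[:, :295]=0; m[:,430:]=0; m[:30]=0; m[185:]=0
        L=comps(m,200); mm=np.any([l[0] for l in L],0) if c!='black' else max(L,key=lambda l:l[2][4])[0]
        P=W(T,mm,.028)@R; xm=np.percentile(P[:,0],99); Q=P[P[:,0]>xm-.045]; y=np.percentile(Q[:,1],[1,99]); C[c]=np.array([xm-.026,y.mean()])
    a=np.array([C[c] for c in G]); g=np.array([[G[c][0]*.09,G[c][1]*.056] for c in G])
    d=a-g; t0=d.mean(0); r=d-t0; gg=g-g.mean(0); e=(gg[:,0]*r[:,1]-gg[:,1]*r[:,0]).sum()/(gg**2).sum(); th+=e
print('theta',np.degrees(th),'res mm',(r*1000).round(1).tolist())
S={c:(R@(t0+np.array([G[c][0]*.09,G[c][1]*.056]))).tolist() for c in G}; print({k:np.round(v,4).tolist() for k,v in S.items()})
pickle.dump((S,th),open('slots.pkl','wb'))
for c in S: print(c,'scene/side px',proj('scene',[*S[c],.01]).round(0),proj('side',[*S[c],.01]).round(0))
```

```text
theta 6.618036721028309 res mm [[0.2, -0.4], [0.2, -0.5], [0.1, 0.7], [-0.1, -0.7], [-0.1, -0.3], [-0.3, 1.2]]
{'white': [0.5182, 0.3322], 'yellow': [0.5247, 0.2766], 'green': [0.5311, 0.2209], 'red': [0.6076, 0.3426], 'blue': [0.6141, 0.2869], 'black': [0.6205, 0.2313]}
white scene/side px [378. 171.] [253. 326.]
yellow scene/side px [362. 179.] [260. 305.]
green scene/side px [346. 187.] [267. 286.]
red scene/side px [401. 192.] [213. 317.]
blue scene/side px [385. 200.] [222. 297.]
black scene/side px [368. 209.] [230. 278.]
```

The rack grid fits to about 1 mm, with a yaw of 6.6°. The yellow block's tab measures 30 x 19 mm at (0.373, 0.265), so I'll take it first.

>>> carry_out(
  linear=[
    [-0.0216,0.016,-0.0413],
    [-0.0216,0.016,-0.0413],
    [-0.0216,0.016,-0.0413],
    [-0.0216,0.016,-0.0413],
    [-0.0216,0.016,-0.0413],
    [-0.0216,0.016,-0.0413],
    [-0.0216,0.016,-0.0413],
    [-0.0216,0.016,-0.0413],
  ],
  angular=[
    [0,0,-0.044],
    [0,0,-0.044],
    [0,0,-0.044],
    [0,0,-0.044],
    [0,0,-0.044],
    [0,0,-0.044],
    [0,0,-0.044],
    [0,0,-0.044],
  ],
  hand=[1,1,1,1,1,1,1,1],
)

```text
clock: 19.83
position: [0.3728, 0.2638, 0.2804]
ee_rot: [0.001, 0.718, 0.697, 0.001]
contact_force: [0.5, 0.6, -0.0]
width: 0.0854
gripper_force: 0.0
```

>>> carry_out(
  linear=[
    [0,0,-0.03],
    [0,0,-0.03],
    [0,0,-0.03],
    [0,0,-0.03],
    [0,0,0],
    [0,0,0],
  ],
  angular=[
    [0,0,0],
    [0,0,0],
    [0,0,0],
    [0,0,0],
    [0,0,0],
    [0,0,0],
  ],
  hand=[1,1,1,1,1,1],
  force=50,
)

```text
clock: 20.33
position: [0.3732, 0.2638, 0.2208]
ee_rot: [0.001, 0.717, 0.697, 0.0]
contact_force: [0.1, -0.0, 0.7]
width: 0.0854
gripper_force: 0.0
```

```bash
cat > blk.py <<'E'
from vis import *
def look(name,c,guess):
    im,T=wsnap(name); print(T[:3,3].round(4),'phi',phi(T).round(2),'clock',manip.get_state()['clock'])
    g=wproj(T,np.array([*guess,.046])); best=None
    for l,ce,s in comps(mask(im,c),80):
        P=W(T,l,.046); r=cv2.minAreaRect(P)
        if np.hypot(*(np.array(r[0])-guess))<.06:
            f=T[:2,0]; print(c,ce.round(0),s[4],'rect',np.round(r[0],4),np.round(r[1],4),round(r[2],1),'x',P[:,0].min().round(4),P[:,0].max().round(4),'y',P[:,1].min().round(4),P[:,1].max().round(4))
E
python3 -c "
from blk import *
look('w10','yellow',(.373,.2645))"
```

```text
[0.3732 0.2638 0.2208] phi -1.66 clock 20.3833
yellow [273. 215.] 295 rect [0.3725 0.2962] [0.0293 0.0031] 2.3 x 0.3579 0.3872 y 0.2941 0.2975
yellow [273. 260.] 1984 rect [0.3717 0.2712] [0.0153 0.0376] 0.1 x 0.364 0.3794 y 0.2524 0.29
```

>>> carry_out(
  linear=[
    [-0.003,0.006,-0.016],
    [0,0,-0.015],
    [0,0,-0.0146],
    [0,0,0],
    [0,0,0],
    [0,0,0],
    [0,0,0],
    [0,0,0],
  ],
  angular=[
    [0,0,0.3],
    [0,0,0],
    [0,0,0],
    [0,0,0],
    [0,0,0],
    [0,0,0],
    [0,0,0],
    [0,0,0],
  ],
  hand=[1,1,1,1,0,0,0,0],
  force=50,
)

```text
clock: 21.05
position: [0.3717, 0.2678, 0.1987]
ee_rot: [0.001, 0.708, 0.706, 0.001]
contact_force: [-0.2, -0.1, -0.3]
width: 0.0388
gripper_force: 0.0
```

>>> carry_out(
  linear=[
    [0,0,0],
    [0,0,0],
    [0,0,0],
  ],
  angular=[
    [0,0,0],
    [0,0,0],
    [0,0,0],
  ],
  hand=[0,0,0],
)

```text
clock: 21.3
position: [0.3717, 0.2678, 0.1988]
ee_rot: [0.001, 0.708, 0.706, 0.001]
contact_force: [-0.5, -0.1, 1.8]
width: 0.0151
gripper_force: 49.5
```

>>> carry_out(
  linear=[
    [0,0,0.04],
    [0,0,0.05],
    [0,0,0.052],
    [0.0612,0.0035,0],
    [0.0612,0.0035,0],
    [0.0612,0.0035,0],
    [0.0612,0.0035,0],
    [0.0612,0.0035,0],
  ],
  angular=[
    [0,0,0],
    [0,0,0],
    [0,0,0],
    [0,0,0.292],
    [0,0,0.292],
    [0,0,0.292],
    [0,0,0.292],
    [0,0,0.292],
  ],
  hand=[0,0,0,0,0,0,0,0],
)

```text
clock: 21.97
position: [0.5256, 0.2763, 0.2691]
ee_rot: [0.001, 0.665, 0.746, 0.001]
contact_force: [0.8, 0.2, -0.8]
width: 0.0151
gripper_force: 49.2
```

>>> carry_out(
  linear=[
    [0,0,0],
    [0,0,-0.03],
    [0,0,-0.03],
    [0,0,-0.03],
    [0,0,-0.016],
    [0,0,-0.01],
    [0,0,-0.005],
    [0,0,0],
  ],
  angular=[
    [0,0,0],
    [0,0,0],
    [0,0,0],
    [0,0,0],
    [0,0,0],
    [0,0,0],
    [0,0,0],
    [0,0,0],
  ],
  hand=[0,0,0,0,0,0,0,0],
)

```text
clock: 22.63
position: [0.5244, 0.2764, 0.2092]
ee_rot: [0.001, 0.666, 0.746, 0.001]
contact_force: [0.3, 0.5, -2.0]
width: 0.0151
gripper_force: 49.5
```

Run:
```python
from h import *
T=pose(); print(T[:3,3].round(4),phi(T),manip.get_state()['contact_force'].round(1))
```

```text
[0.5244 0.2764 0.2092] 6.498198124234219 [ 0.3  0.5 -2. ]
```

>>> carry_out(
  linear=[
    [0,0,-0.001],
    [0,0,0],
    [0,0,0],
    [0,0,0],
    [0,0,0.03],
    [0,0,0.045],
    [0,0,0.045],
  ],
  angular=[
    [0,0,0],
    [0,0,0],
    [0,0,0],
    [0,0,0],
    [0,0,0],
    [0,0,0],
    [0,0,0],
  ],
  hand=[0.6,0.6,0.6,0.6,0.6,0.6,0.6],
)

```text
clock: 23.22
position: [0.5243, 0.2763, 0.2686]
ee_rot: [0.001, 0.666, 0.746, 0.0]
contact_force: [0.6, -0.1, 1.1]
width: 0.0514
gripper_force: 0.0
```

>>> carry_out(
  linear=[
    [-0.0258,-0.0548,0],
    [-0.0258,-0.0548,0],
    [-0.0258,-0.0548,0],
    [-0.0258,-0.0548,0],
    [-0.0258,-0.0548,0],
    [-0.0258,-0.0548,0],
    [0,0,-0.04],
    [0,0,-0.04],
  ],
  angular=[
    [0,0,0],
    [0,0,0],
    [0,0,0],
    [0,0,0],
    [0,0,0],
    [0,0,0],
    [0,0,0],
    [0,0,0],
  ],
  hand=[0.8,1,1,1,1,1,1,1],
)

```text
clock: 23.88
position: [0.447, 0.1107, 0.2295]
ee_rot: [0.003, 0.667, 0.745, 0.003]
contact_force: [0.6, -0.1, 0.7]
width: 0.0853
gripper_force: 0.0
```

>>> carry_out(
  linear=[
    [0,0,0],
    [0,0,0],
  ],
  angular=[
    [0,0,0],
    [0,0,0],
  ],
  hand=[1,1],
)

```text
clock: 24.05
position: [0.4469, 0.1119, 0.2282]
ee_rot: [0.0, 0.666, 0.746, 0.001]
contact_force: [0.1, 0.6, 0.6]
width: 0.0857
gripper_force: 0.0
```

```bash
python3 -c "
from blk import *
look('w11','white',(.447,.112))"
```

```text
[0.4469 0.1119 0.2282] phi 6.47 clock 24.1
white [304. 166.] 90 rect [0.4545 0.1668] [0.0068 0.0058] 12.7 x 0.451 0.4573 y 0.1633 0.1702
white [323. 182.] 81 rect [0.4643 0.1609] [0.0063 0.0041] 48.9 x 0.4616 0.4673 y 0.1577 0.1632
white [226. 294.] 253 rect [0.4217 0.0922] [0.0105 0.0219] 9.8 x 0.4148 0.426 y 0.0813 0.1022
white [244. 307.] 129 rect [0.431  0.0846] [0.01   0.0082] 88.8 x 0.4268 0.4351 y 0.0796 0.0895
white [205. 313.] 228 rect [0.4085 0.0748] [0.0209 0.0104] 59.2 x 0.4012 0.417 y 0.0663 0.0847
white [222. 318.] 101 rect [0.418  0.0732] [0.0155 0.0053] 50.9 x 0.4129 0.4246 y 0.0669 0.0791
white [234. 334.] 735 rect [0.4234 0.0571] [0.0398 0.0265] 30.0 x 0.4032 0.4427 y 0.0492 0.077
```

View pics/w11.png

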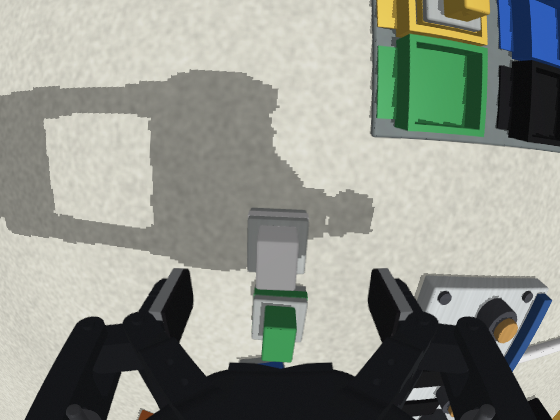

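The view shows the white block in shadow, with its tab over columns 257–297 and its far edge at row ~290. The green block is right behind it, and yellow is seated in its holder at the top. I'll compute the white tab's position from a profile.

Run:
```python
from vis import *
im,T=load('w11'); g=im.min(2).astype(int)
print('row 275',g[275,240:320:3].tolist()); print('col 277',[(r,int(g[r,277])) for r in range(200,304,3)])
for uv in((257,285),(297,285),(277,290)): print(uv,won(T,uv,.046)[:2].round(4))
```

```text
row 275 [201, 198, 199, 197, 195, 195, 150, 150, 150, 151, 151, 150, 151, 151, 151, 151, 151, 151, 148, 201, 203, 195, 201, 202, 201, 193, 196]
col 277 [(200, 126), (203, 127), (206, 127), (209, 85), (212, 119), (215, 120), (218, 86), (221, 108), (224, 109), (227, 118), (230, 120), (233, 120), (236, 119), (239, 120), (242, 142), (245, 151), (248, 151), (251, 151), (254, 151), (257, 151), (260, 151), (263, 151), (266, 151), (269, 151), (272, 151), (275, 151), (278, 151), (281, 151), (284, 151), (287, 151), (290, 57), (293, 32), (296, 65), (299, 87), (302, 163)]
(257, 285) [0.4374 0.1   ]
(297, 285) [0.459  0.1024]
(277, 290) [0.4486 0.098 ]
```

>>> carry_out(
  linear=[
    [0,0.0028,-0.02],
    [0,0,-0.02],
    [0,0,-0.02],
    [0,0,0],
    [0,0,0],
    [0,0,0],
    [0,0,0],
    [0,0,0],
  ],
  angular=[
    [0,0,0],
    [0,0,0],
    [0,0,0],
    [0,0,0],
    [0,0,0],
    [0,0,0],
    [0,0,0],
    [0,0,0],
  ],
  hand=[1,1,1,0.5,0,0,0,0],
)

```text
clock: 24.77
position: [0.4474, 0.1135, 0.1991]
ee_rot: [0.001, 0.666, 0.746, 0.002]
contact_force: [-1.1, -0.3, 0.1]
width: 0.0254
gripper_force: 0.2
```

>>> carry_out(
  linear=[
    [0,0,0],
    [0,0,0],
    [0,0,0.04],
    [0,0,0.06],
    [0,0,0.064],
  ],
  angular=[
    [0,0,0],
    [0,0,0],
    [0,0,0],
    [0,0,0],
    [0,0,0],
  ],
  hand=[0,0,0,0,0],
)

```text
clock: 25.18
position: [0.4463, 0.1133, 0.2802]
ee_rot: [-0.0, 0.666, 0.746, -0.0]
contact_force: [0.8, 0.4, -1.9]
width: 0.021
gripper_force: 49.4
```

>>> carry_out(
  linear=[
    [0.0178,0.0547,0],
    [0.0178,0.0547,0],
    [0.0178,0.0547,0],
    [0.0178,0.0547,0],
    [0.0178,0.0547,0],
    [0.0178,0.0547,0],
    [0.0178,0.0547,0],
    [0.0178,0.0547,0],
  ],
  angular=[
    [0,0,0],
    [0,0,0],
    [0,0,0],
    [0,0,0],
    [0,0,0],
    [0,0,0],
    [0,0,0],
    [0,0,0],
  ],
  hand=[0,0,0,0,0,0,0,0],
)

```text
clock: 25.85
position: [0.5184, 0.3335, 0.2799]
ee_rot: [0.001, 0.666, 0.746, 0.001]
contact_force: [0.5, -0.8, -1.8]
width: 0.0205
gripper_force: 49.6
```

>>> carry_out(
  linear=[
    [0,0,0],
    [0,0,0],
    [0,0,-0.03],
    [0,0,-0.03],
    [0,0,0],
  ],
  angular=[
    [0,0,0],
    [0,0,0],
    [0,0,0],
    [0,0,0],
    [0,0,0],
  ],
  hand=[0,0,0,0,0],
)

```text
clock: 26.27
position: [0.5167, 0.3305, 0.2474]
ee_rot: [-0.0, 0.666, 0.746, -0.002]
contact_force: [-0.5, -0.4, -1.4]
width: 0.0208
gripper_force: 49.4
```

>>> carry_out(
  linear=[
    [0,0,0],
    [0.001,0,-0.02],
    [0,0,-0.02],
    [0,0,-0.02],
    [0,0,-0.012],
    [0,0,-0.006],
    [0,0,0],
    [0,0,0],
  ],
  angular=[
    [0,0,0],
    [0,0,0],
    [0,0,0],
    [0,0,0],
    [0,0,0],
    [0,0,0],
    [0,0,0],
    [0,0,0],
  ],
  hand=[0,0,0,0,0,0,0,0],
)

```text
clock: 26.93
position: [0.5189, 0.3323, 0.2112]
ee_rot: [0.001, 0.666, 0.746, 0.001]
contact_force: [0.5, 0.1, -0.6]
width: 0.021
gripper_force: 49.5
```

>>> carry_out(
  linear=[
    [0,0,-0.005],
    [0,0,0],
    [0,0,0],
    [0,0,0],
    [0,0,0],
    [0,0,0.04],
    [0,0,0.05],
    [0,0,0.05],
  ],
  angular=[
    [0,0,0],
    [0,0,0],
    [0,0,0],
    [0,0,0],
    [0,0,0],
    [0,0,0],
    [0,0,0],
    [0,0,0],
  ],
  hand=[0,0,0.7,0.7,0.7,0.7,0.7,0.7],
)

```text
clock: 27.6
position: [0.5186, 0.3321, 0.2792]
ee_rot: [0.001, 0.666, 0.746, 0.0]
contact_force: [0.2, -0.2, 0.3]
width: 0.0593
gripper_force: 0.0
```

>>> carry_out(
  linear=[
    [-0.0167,-0.069,0],
    [-0.0167,-0.069,0],
    [-0.0167,-0.069,0],
    [-0.0167,-0.069,0],
    [-0.0167,-0.069,0],
    [-0.0167,-0.069,0],
    [-0.0167,-0.069,0],
    [-0.0167,-0.069,0],
  ],
  angular=[
    [0,0,-0.1],
    [0,0,-0.1],
    [0,0,-0.1],
    [0,0,-0.1],
    [0,0,-0.1],
    [0,0,-0.1],
    [0,0,-0.1],
    [0,0,-0.1],
  ],
  hand=[1,1,1,1,1,1,1,1],
)

```text
clock: 28.27
position: [0.4513, 0.0548, 0.2793]
ee_rot: [0.001, 0.689, 0.724, 0.001]
contact_force: [0.8, 0.2, -0.9]
width: 0.0855
gripper_force: 0.0
```

>>> carry_out(
  linear=[
    [0,0,-0.05],
    [0,0,-0.05],
    [0,0,0],
    [0,0,0],
    [0,0,0],
  ],
  angular=[
    [0,0,0],
    [0,0,0],
    [0,0,0],
    [0,0,0],
    [0,0,0],
  ],
  hand=[1,1,1,1,1],
)

```text
clock: 28.68
position: [0.4526, 0.0565, 0.2298]
ee_rot: [0.002, 0.689, 0.725, 0.002]
contact_force: [0.7, -0.0, 1.2]
width: 0.0854
gripper_force: 0.0
```

```bash
cat >> blk.py <<'E'
def tab(name,c,guess):
    "top face: brightness plateau at tab centre; prints centre and yaw from far-edge and width"
    im,T=load(name); P0=np.array([*guess,.046])
    best=None
    for l,ce,s in comps(mask(im,c),150):
        P=W(T,l,.046); d=np.hypot(*(P.mean(0)-guess)); 
        if d<.05 and (best is None or s[4]>best[1]): best=(l,s[4])
    l=best[0]; 
    v=cv2.cvtColor(im,cv2.COLOR_RGB2HSV)[...,2]; er=cv2.erode(l.astype(np.uint8),np.ones((3,3)))>0
    hist=np.bincount(v[er]); print('V levels',[(i,int(h)) for i,h in enumerate(hist) if h>.06*er.sum()])
    P=W(T,l,.046); u=T[:2,1]; w=-T[:2,0]  # w: away from camera
    t=P@w; far=np.percentile(t,99.5)
    Q=P[t>far-.022]; r=cv2.minAreaRect(Q); a=r[2]%90; a=a-90 if a>45 else a
    x=np.array([np.cos(np.radians(a)),np.sin(np.radians(a))]); y=np.array([-x[1],x[0]])
    px=Q@x; py=P@y; lo=np.percentile(py,.7); cx=(np.percentile(px,1)+np.percentile(px,99))/2
    print('yaw',round(a,2),'width',(np.percentile(px,99)-np.percentile(px,1)).round(4),'len(all)',(py.max()-lo).round(4),'centre',(x*cx+y*(lo+.015)).round(4))
E
python3 -c "
from blk import *
look('w12','green',(.452,.056)); tab('w12','green',(.452,.056)); tab('w10','yellow',(.373,.265))"
```

```text
[0.4526 0.0565 0.2298] phi 2.86 clock 28.7333
green [279. 215.] 246 rect [0.4528 0.0857] [0.0285 0.0021] 2.7 x 0.4386 0.4671 y 0.0845 0.0871
green [278. 258.] 2231 rect [0.4538 0.0605] [0.0191 0.0379] 1.3 x 0.444 0.4635 y 0.0416 0.0795
V levels [(76, 284), (95, 250), (96, 1138)]
yaw 1.31 width 0.0188 len(all) 0.0374 centre [0.4537 0.057 ]
V levels [(108, 212), (136, 427), (137, 665), (138, 122)]
yaw 0.56 width 0.0149 len(all) 0.0373 centre [0.3717 0.2676]
```

>>> carry_out(
  linear=[
    [0.0022,0.001,-0.02],
    [0,0,-0.021],
    [0,0,-0.0206],
    [0,0,0],
    [0,0,0],
    [0,0,0],
    [0,0,0],
    [0,0,0],
  ],
  angular=[
    [0,0,-0.33],
    [0,0,0],
    [0,0,0],
    [0,0,0],
    [0,0,0],
    [0,0,0],
    [0,0,0],
    [0,0,0],
  ],
  hand=[1,1,1,0.5,0,0,0,0],
)

```text
clock: 29.4
position: [0.4535, 0.0568, 0.1989]
ee_rot: [0.002, 0.699, 0.715, 0.002]
contact_force: [0.5, 0.3, 0.6]
width: 0.0255
gripper_force: 0.0
```

>>> carry_out(
  linear=[
    [0,0,0],
    [0,0,0],
    [0,0,0.04],
    [0,0,0.06],
    [0,0,0.06],
  ],
  angular=[
    [0,0,0],
    [0,0,0],
    [0,0,0],
    [0,0,0],
    [0,0,0],
  ],
  hand=[0,0,0,0,0],
)

```text
clock: 29.82
position: [0.4524, 0.0567, 0.2782]
ee_rot: [-0.0, 0.699, 0.715, -0.0]
contact_force: [0.3, -1.0, -1.0]
width: 0.0188
gripper_force: 49.3
```

>>> carry_out(
  linear=[
    [0.0258,0.0546,0],
    [0.0258,0.0546,0],
    [0.0258,0.0546,0],
    [0.0258,0.0546,0],
    [0.0258,0.0546,0],
    [0.0258,0.0546,0],
    [0,0,0],
    [0,0,0],
  ],
  angular=[
    [0,0,0.193],
    [0,0,0.193],
    [0,0,0.193],
    [0,0,0.193],
    [0,0,0.193],
    [0,0,0.193],
    [0,0,0],
    [0,0,0],
  ],
  hand=[0,0,0,0,0,0,0,0],
)

```text
clock: 30.48
position: [0.5308, 0.2217, 0.2775]
ee_rot: [0.001, 0.664, 0.747, 0.001]
contact_force: [-0.5, -0.0, -1.8]
width: 0.0192
gripper_force: 49.4
```

>>> carry_out(
  linear=[
    [0,0,-0.04],
    [0,0,-0.04],
    [0,0,-0.03],
    [0,0,-0.02],
    [0,0,-0.005],
    [0,0,0],
    [0,0,0],
  ],
  angular=[
    [0,0,0],
    [0,0,0],
    [0,0,0],
    [0,0,0],
    [0,0,0],
    [0,0,0],
    [0,0,0],
  ],
  hand=[0,0,0,0,0,0,0],
)

```text
clock: 31.07
position: [0.5309, 0.2202, 0.2112]
ee_rot: [0.001, 0.665, 0.747, 0.002]
contact_force: [0.3, 0.2, -1.1]
width: 0.0189
gripper_force: 49.4
```

>>> carry_out(
  linear=[
    [0,0,-0.004],
    [0,0,0],
    [0,0,0],
    [0,0,0],
    [0,0,0],
    [0,0,0.04],
    [0,0,0.05],
    [0,0,0.05],
  ],
  angular=[
    [0,0,0],
    [0,0,0],
    [0,0,0],
    [0,0,0],
    [0,0,0],
    [0,0,0],
    [0,0,0],
    [0,0,0],
  ],
  hand=[0,0,0.7,0.7,0.7,0.7,0.7,0.7],
)

```text
clock: 31.73
position: [0.5303, 0.2205, 0.279]
ee_rot: [0.001, 0.665, 0.747, 0.0]
contact_force: [0.7, -0.0, 0.0]
width: 0.0598
gripper_force: 0.0
```

>>> carry_out(
  linear=[
    [-0.0234,-0.0676,0],
    [-0.0234,-0.0676,0],
    [-0.0234,-0.0676,0],
    [-0.0234,-0.0676,0],
    [-0.0234,-0.0676,0],
    [-0.0234,-0.0676,0],
    [-0.0234,-0.0676,0],
    [0,0,-0.04],
  ],
  angular=[
    [0,0,0.26],
    [0,0,0.26],
    [0,0,0.26],
    [0,0,0.26],
    [0,0,0.26],
    [0,0,0.26],
    [0,0,0.26],
    [0,0,0],
  ],
  hand=[1,1,1,1,1,1,1,1],
)

```text
clock: 32.4
position: [0.4485, -0.0206, 0.2614]
ee_rot: [0.005, 0.61, 0.792, 0.002]
contact_force: [1.1, 0.4, -0.0]
width: 0.085
gripper_force: 0.0
```

>>> carry_out(
  linear=[
    [0,0,-0.05],
    [0,0,0],
    [0,0,0],
    [0,0,0],
  ],
  angular=[
    [0,0,0],
    [0,0,0],
    [0,0,0],
    [0,0,0],
  ],
  hand=[1,1,1,1],
)

```text
clock: 32.73
position: [0.4492, -0.0159, 0.2344]
ee_rot: [0.001, 0.609, 0.793, 0.001]
contact_force: [-0.1, -0.1, 0.6]
width: 0.0854
gripper_force: 0.0
```

```bash
python3 -c "
from blk import *
look('w13','blue',(.449,-.016)); tab('w13','blue',(.449,-.016))"
```

```text
[ 0.4492 -0.0159  0.2344] phi 15.0 clock 32.7833
blue [275. 215.] 244 rect [0.4415 0.0106] [0.0295 0.0029] 18.1 x 0.4277 0.4559 y 0.0046 0.0157
blue [275. 257.] 1898 rect [ 0.4482 -0.0137] [0.0171 0.0377] 17.3 x 0.4365 0.4614 y -0.0334 0.0064
V levels [(92, 166), (93, 161), (117, 599), (118, 523)]
yaw 15.84 width 0.0168 len(all) 0.0374 centre [ 0.4494 -0.017 ]
```

>>> carry_out(
  linear=[
    [0,-0.0026,-0.024],
    [0,0,-0.024],
    [0,0,-0.0228],
    [0,0,0],
    [0,0,0],
    [0,0,0],
    [0,0,0],
    [0,0,0],
  ],
  angular=[
    [0,0,0.44],
    [0,0,0],
    [0,0,0],
    [0,0,0],
    [0,0,0],
    [0,0,0],
    [0,0,0],
    [0,0,0],
  ],
  hand=[1,1,1,0.5,0,0,0,0],
)

```text
clock: 33.45
position: [0.4491, -0.0173, 0.199]
ee_rot: [0.002, 0.595, 0.804, 0.002]
contact_force: [0.1, 0.2, -0.0]
width: 0.0255
gripper_force: 0.0
```

>>> carry_out(
  linear=[
    [0,0,0],
    [0,0,0],
    [0,0,0.04],
    [0,0,0.06],
    [0,0,0.07],
    [0.0366,0.0676,0],
  ],
  angular=[
    [0,0,0],
    [0,0,0],
    [0,0,0],
    [0,0,0],
    [0,0,0],
    [0,0,-0.252],
  ],
  hand=[0,0,0,0,0,0],
)

```text
clock: 33.95
position: [0.4671, 0.013, 0.2885]
ee_rot: [0.005, 0.605, 0.796, 0.002]
contact_force: [1.5, -0.4, -2.1]
width: 0.0167
gripper_force: 49.3
```

>>> carry_out(
  linear=[
    [0.0366,0.0676,0],
    [0.0366,0.0676,0],
    [0.0366,0.0676,0],
    [0.0366,0.0676,0],
    [0.0366,0.0676,0],
    [0.0366,0.0676,0],
    [0.0366,0.0676,0],
    [0.0366,0.0676,0],
  ],
  angular=[
    [0,0,-0.252],
    [0,0,-0.252],
    [0,0,-0.252],
    [0,0,-0.252],
    [0,0,-0.252],
    [0,0,-0.252],
    [0,0,-0.252],
    [0,0,-0.252],
  ],
  hand=[0,0,0,0,0,0,0,0],
)

```text
clock: 34.62
position: [0.6137, 0.2886, 0.2826]
ee_rot: [0.001, 0.666, 0.746, 0.001]
contact_force: [0.4, -0.9, -1.3]
width: 0.017
gripper_force: 49.3
```

>>> carry_out(
  linear=[
    [0,0,0],
    [0,0,0],
    [0,0,-0.04],
    [0,0,-0.04],
    [0,0,0],
    [0,0,0],
  ],
  angular=[
    [0,0,0],
    [0,0,0],
    [0,0,0],
    [0,0,0],
    [0,0,0],
    [0,0,0],
  ],
  hand=[0,0,0,0,0,0],
)

```text
clock: 35.12
position: [0.6123, 0.2855, 0.2419]
ee_rot: [0.0, 0.666, 0.746, -0.001]
contact_force: [-0.7, 0.4, -1.3]
width: 0.0168
gripper_force: 49.4
```

>>> carry_out(
  linear=[
    [0.001,0.001,-0.02],
    [0,0,-0.02],
    [0,0,-0.014],
    [0,0,-0.009],
    [0,0,-0.004],
    [0,0,0],
    [0,0,0],
  ],
  angular=[
    [0,0,0],
    [0,0,0],
    [0,0,0],
    [0,0,0],
    [0,0,0],
    [0,0,0],
    [0,0,0],
  ],
  hand=[0,0,0,0,0,0,0],
)

```text
clock: 35.7
position: [0.614, 0.2874, 0.2099]
ee_rot: [0.001, 0.665, 0.747, 0.001]
contact_force: [-0.4, 0.5, -1.0]
width: 0.0167
gripper_force: 49.5
```

Run:
```python
from vis import *
for cam in('scene','side'):
    im=save(cam,cam+'14')
    for c in('red','blue','green','yellow'):
        for l,ce,s in comps(mask(im,c),25):
            p=onz(cam,ce,.035)
            if .3<p[0]<.7 and -.2<p[1]<.4: print(cam,c,ce.round(1),s[4],p[:2].round(3))
```

```text
scene red [214.8 181.8] 41 [ 0.396 -0.09 ]
scene red [406.3 192.9] 153 [0.634 0.331]
scene blue [385.5 188.7] 26 [0.599 0.292]
scene blue [383.5 202. ] 45 [0.635 0.261]
scene green [346.4 175.3] 61 [0.516 0.228]
scene green [345.2 185.9] 85 [0.548 0.205]
scene yellow [364.2 175.6] 263 [0.536 0.27 ]
scene yellow [310.6 221.7] 32 [0.615 0.068]
scene yellow [292.6 228.3] 30 [0.615 0.021]
scene yellow [274.5 234.9] 33 [ 0.615 -0.025]
scene yellow [255.2 242. ] 40 [ 0.615 -0.073]
scene yellow [235.8 249. ] 40 [ 0.615 -0.119]
side red [352.3 209. ] 50 [ 0.407 -0.087]
side red [167.3 314.9] 446 [0.69  0.388]
side red [214.6 316.1] 741 [0.596 0.355]
side blue [249.1 204.9] 151 [ 0.674 -0.001]
side blue [218.2 287.5] 79 [0.623 0.284]
side blue [233.7 297.3] 167 [0.579 0.296]
side blue [216.1 299.6] 42 [0.612 0.315]
side green [264.2 276.7] 151 [0.539 0.217]
side green [277.5 287.6] 152 [0.499 0.236]
side yellow [262.9 211.8] 28 [0.628 0.011]
side yellow [256.  222.9] 31 [0.628 0.058]
side yellow [264.6 301.1] 418 [0.512 0.281]
```

Red was knocked aside and is now near (0.402, −0.087). I'll release blue and go there.

>>> carry_out(
  linear=[
    [0,0,-0.002],
    [0,0,0],
    [0,0,0],
    [0,0,0],
    [0,0,0],
    [0,0,0.04],
    [0,0,0.05],
    [0,0,0.05],
  ],
  angular=[
    [0,0,0],
    [0,0,0],
    [0,0,0],
    [0,0,0],
    [0,0,0],
    [0,0,0],
    [0,0,0],
    [0,0,0],
  ],
  hand=[0,0,0.7,0.7,0.7,0.7,0.7,0.7],
)

```text
clock: 36.47
position: [0.6136, 0.2872, 0.2787]
ee_rot: [0.001, 0.665, 0.747, 0.0]
contact_force: [-0.1, -0.8, -0.1]
width: 0.0598
gripper_force: 0.0
```

>>> carry_out(
  linear=[
    [-0.0385,-0.068,0],
    [-0.0385,-0.068,0],
    [-0.0385,-0.068,0],
    [-0.0385,-0.068,0],
    [-0.0385,-0.068,0],
    [-0.0385,-0.068,0],
    [-0.0385,-0.068,0],
    [-0.0385,-0.068,0],
  ],
  angular=[
    [0,0,0],
    [0,0,0],
    [0,0,0],
    [0,0,0],
    [0,0,0],
    [0,0,0],
    [0,0,0],
    [0,0,0],
  ],
  hand=[0.8,1,1,1,1,1,1,1],
)

```text
clock: 37.13
position: [0.4586, 0.0141, 0.279]
ee_rot: [0.001, 0.665, 0.747, 0.001]
contact_force: [0.2, -0.9, 0.7]
width: 0.0858
gripper_force: 0.0
```

>>> carry_out(
  linear=[
    [-0.0385,-0.068,0],
    [-0.0385,-0.068,0],
    [-0.0385,-0.068,0],
    [0,0,-0.04],
    [0,0,-0.04],
    [0,0,0],
    [0,0,0],
    [0,0,0],
  ],
  angular=[
    [0,0,0],
    [0,0,0],
    [0,0,0],
    [0,0,0],
    [0,0,0],
    [0,0,0],
    [0,0,0],
    [0,0,0],
  ],
  hand=[1,1,1,1,1,1,1,1],
)

```text
clock: 37.8
position: [0.4026, -0.0866, 0.2394]
ee_rot: [0.002, 0.665, 0.747, 0.001]
contact_force: [0.8, 0.0, -0.5]
width: 0.0853
gripper_force: 0.0
```

```bash
python3 -c "
from blk import *
look('w15','red',(.402,-.087)); tab('w15','red',(.402,-.087))"
```

```text
[ 0.4026 -0.0866  0.2394] phi 6.62 clock 37.85
red [289. 211.] 211 rect [ 0.4067 -0.0584] [0.0023 0.0296] 84.2 x 0.392 0.4213 y -0.061 -0.0558
red [284. 252.] 1497 rect [ 0.4067 -0.0833] [0.0371 0.0149] 83.8 x 0.3988 0.4149 y -0.1024 -0.0642
V levels [(97, 105), (98, 112), (123, 215), (124, 516), (125, 96)]
yaw -5.81 width 0.0144 len(all) 0.0366 centre [ 0.4065 -0.0864]
```

View pics/w15.png

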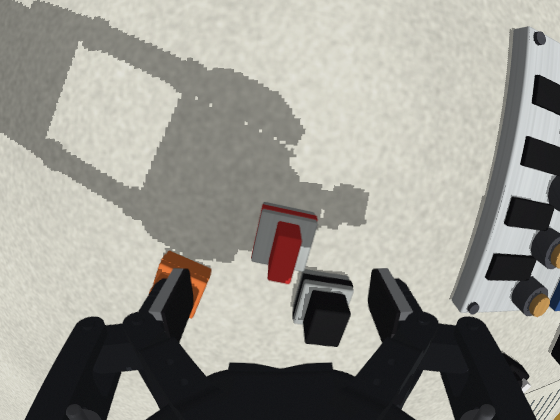

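The view shows red's tab at (285,252), black at (327,318), and the orange look-alike at (183,285) close to the left finger. I'll descend with a narrower opening. First I'll work out the gaps.

Run:
```python
from vis import *
im,T=load('w15')
for n,uv,z in [('orange corner base',(212,268),.022),('orange right tab edge',(200,310),.046),('orange base BR',(208,290),.022),('blackTL base',(303,272),.022),('blackBaseL',(294,318),.022),('black tab TL',(312,292),.046),('black tab BL',(305,341),.046),('black tab TR',(350,294),.046),('black tab BR',(341,346),.046)]:
    print(n,won(T,uv,z)[:2].round(4))
```

```text
orange corner base [ 0.3627 -0.1119]
orange right tab edge [ 0.3596 -0.1296]
orange base BR [ 0.3602 -0.13  ]
blackTL base [ 0.4227 -0.1076]
blackBaseL [ 0.422  -0.1465]
black tab TL [ 0.4264 -0.1071]
black tab BL [ 0.4284 -0.1467]
black tab TR [ 0.4498 -0.1067]
black tab BR [ 0.4535 -0.1498]
```

>>> carry_out(
  linear=[
    [0.0039,0,0],
    [0.0039,0,0],
    [0,0,0],
    [0,0,0],
    [0,0,-0.027],
    [0,0,-0.027],
    [0,0,-0.027],
    [0,0,0],
  ],
  angular=[
    [0,0,-0.6875],
    [0,0,-0.6875],
    [0,0,-0.6875],
    [0,0,-0.6875],
    [0,0,0],
    [0,0,0],
    [0,0,0],
    [0,0,0],
  ],
  hand=[0.6,0.6,0.6,0.6,0.6,0.6,0.6,0.6],
)

```text
clock: 38.52
position: [0.4059, -0.086, 0.1975]
ee_rot: [0.0, 0.743, 0.67, 0.001]
contact_force: [-0.1, -0.1, -0.1]
width: 0.0516
gripper_force: 0.0
```

>>> carry_out(
  linear=[
    [0,0,0],
    [0,0,0],
    [0,0,0],
    [0,0,0],
    [0,0,0.04],
    [0,0,0.07],
    [0,0,0.08],
    [0,0,0],
  ],
  angular=[
    [0,0,0],
    [0,0,0],
    [0,0,0],
    [0,0,0],
    [0,0,0],
    [0,0,0],
    [0,0,0],
    [0,0,0],
  ],
  hand=[0,0,0,0,0,0,0,0],
)

```text
clock: 39.18
position: [0.4084, -0.0876, 0.2996]
ee_rot: [0.007, 0.743, 0.669, 0.004]
contact_force: [1.0, -0.6, -0.7]
width: 0.0128
gripper_force: 50.0
```

>>> carry_out(
  linear=[
    [0.0309,0.066,0],
    [0.0309,0.066,0],
    [0.0309,0.066,0],
    [0.0309,0.066,0],
    [0.0309,0.066,0],
    [0.0309,0.066,0],
    [0.0309,0.066,0],
    [0.0309,0.066,0],
  ],
  angular=[
    [0,0,0.2115],
    [0,0,0.2115],
    [0,0,0.2115],
    [0,0,0.2115],
    [0,0,0.2115],
    [0,0,0.2115],
    [0,0,0.2115],
    [0,0,0.2115],
  ],
  hand=[0,0,0,0,0,0,0,0],
)

```text
clock: 39.85
position: [0.5298, 0.1791, 0.293]
ee_rot: [0.001, 0.696, 0.718, 0.001]
contact_force: [1.4, -0.4, -1.8]
width: 0.0127
gripper_force: 49.9
```

>>> carry_out(
  linear=[
    [0.0309,0.066,0],
    [0.0309,0.066,0],
    [0.0309,0.066,0],
    [0.0309,0.066,0],
    [0.0309,0.066,0],
    [0,0,0],
    [0,0,0],
    [0,0,0],
  ],
  angular=[
    [0,0,0.2115],
    [0,0,0.2115],
    [0,0,0.2115],
    [0,0,0.2115],
    [0,0,0.2115],
    [0,0,0],
    [0,0,0],
    [0,0,0],
  ],
  hand=[0,0,0,0,0,0,0,0],
)

```text
clock: 40.52
position: [0.6063, 0.3421, 0.2922]
ee_rot: [0.001, 0.665, 0.747, -0.0]
contact_force: [-0.1, -0.8, -2.2]
width: 0.0129
gripper_force: 49.9
```

>>> carry_out(
  linear=[
    [0.002,0.001,-0.04],
    [0,0,-0.05],
    [0,0,-0.035],
    [0,0,-0.02],
    [0,0,-0.012],
    [0,0,-0.008],
    [0,0,0],
    [0,0,0],
  ],
  angular=[
    [0,0,0],
    [0,0,0],
    [0,0,0],
    [0,0,0],
    [0,0,0],
    [0,0,0],
    [0,0,0],
    [0,0,0],
  ],
  hand=[0,0,0,0,0,0,0,0],
)

```text
clock: 41.18
position: [0.6082, 0.3427, 0.2117]
ee_rot: [0.001, 0.665, 0.746, 0.002]
contact_force: [-0.1, -0.3, -1.6]
width: 0.0128
gripper_force: 50.0
```

>>> carry_out(
  linear=[
    [0,0,-0.007],
    [0,0,0],
    [0,0,0],
    [0,0,0],
    [0,0,0],
    [0,0,0.04],
    [0,0,0.05],
    [0,0,0.055],
  ],
  angular=[
    [0,0,0],
    [0,0,0],
    [0,0,0],
    [0,0,0],
    [0,0,0],
    [0,0,0],
    [0,0,0],
    [0,0,0],
  ],
  hand=[0,0,0.6,0.6,0.6,0.6,0.6,0.6],
)

```text
clock: 41.85
position: [0.6074, 0.3427, 0.279]
ee_rot: [0.0, 0.665, 0.747, -0.0]
contact_force: [0.3, -0.5, 0.2]
width: 0.0514
gripper_force: 0.0
```

>>> carry_out(
  linear=[
    [-0.0254,-0.0732,0],
    [-0.0254,-0.0732,0],
    [-0.0254,-0.0732,0],
    [-0.0254,-0.0732,0],
    [-0.0254,-0.0732,0],
    [-0.0254,-0.0732,0],
    [-0.0254,-0.0732,0],
    [-0.0254,-0.0732,0],
  ],
  angular=[
    [0,0,-0.19],
    [0,0,-0.19],
    [0,0,-0.19],
    [0,0,-0.19],
    [0,0,-0.19],
    [0,0,-0.19],
    [0,0,-0.19],
    [0,0,-0.19],
  ],
  hand=[0.8,0.8,0.8,0.8,0.8,0.8,0.8,0.8],
)

```text
clock: 42.52
position: [0.5053, 0.0486, 0.2799]
ee_rot: [0.001, 0.71, 0.705, 0.001]
contact_force: [0.2, -1.3, 0.0]
width: 0.0684
gripper_force: 0.0
```

>>> carry_out(
  linear=[
    [-0.0254,-0.0732,0],
    [-0.0254,-0.0732,0],
    [-0.0254,-0.0732,0],
    [-0.0254,-0.0732,0],
    [-0.0254,-0.0732,0],
    [0,0,-0.04],
    [0,0,-0.04],
    [0,0,0],
  ],
  angular=[
    [0,0,-0.19],
    [0,0,-0.19],
    [0,0,-0.19],
    [0,0,-0.19],
    [0,0,-0.19],
    [0,0,0],
    [0,0,0],
    [0,0,0],
  ],
  hand=[0.8,0.8,0.8,0.8,0.8,0.8,0.8,0.8],
)

```text
clock: 43.18
position: [0.441, -0.1334, 0.2373]
ee_rot: [-0.002, 0.737, 0.676, -0.0]
contact_force: [-0.9, 1.1, -1.1]
width: 0.0682
gripper_force: 0.0
```

>>> carry_out(
  linear=[
    [0,0,0],
    [0,0,0],
    [0,0,0],
  ],
  angular=[
    [0,0,0],
    [0,0,0],
    [0,0,0],
  ],
  hand=[0.8,0.8,0.8],
)

```text
clock: 43.43
position: [0.4435, -0.1327, 0.2407]
ee_rot: [0.002, 0.735, 0.678, 0.001]
contact_force: [0.4, 0.9, 0.7]
width: 0.0681
gripper_force: 0.0
```

```bash
python3 -c "
from blk import *
look('w16','black',(.4428,-.133)); tab('w16','black',(.4428,-.133))"
```

```text
[ 0.4435 -0.1327  0.2407] phi -4.67 clock 43.4833
black [274. 213.] 224 rect [ 0.4447 -0.1065] [0.0023 0.0294] 85.2 x 0.4299 0.4593 y -0.1089 -0.1042
black [273. 253.] 2369 rect [ 0.4423 -0.1311] [0.0368 0.0231] 85.1 x 0.43 0.4545 y -0.1503 -0.1121
V levels [(15, 201), (16, 153), (17, 151), (18, 463), (19, 642), (20, 376)]
yaw -4.68 width 0.0224 len(all) 0.0367 centre [ 0.442  -0.1344]
```

View pics/w16.png

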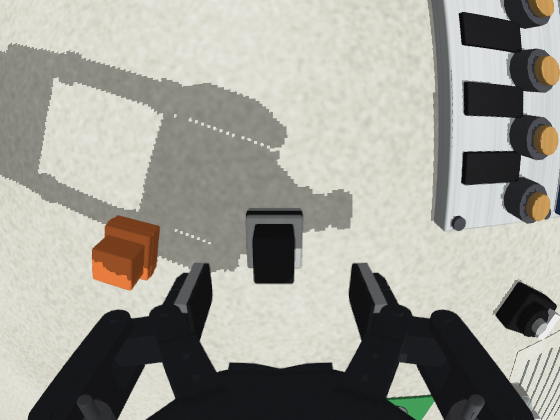

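The view shows black alone between the fingers (tab at 273,253), with orange well clear. I'll take it to its holder.

>>> carry_out(
  linear=[
    [-0.003,-0.0036,-0.02],
    [0,0,-0.022],
    [0,0,-0.022],
    [0,0,-0.0194],
    [0,0,0],
    [0,0,0],
    [0,0,0],
    [0,0,0],
  ],
  angular=[
    [0,0,0],
    [0,0,0],
    [0,0,0],
    [0,0,0],
    [0,0,0],
    [0,0,0],
    [0,0,0],
    [0,0,0],
  ],
  hand=[0.8,0.8,0.8,0.8,0.8,0,0,0],
)

```text
clock: 44.15
position: [0.4417, -0.1348, 0.1988]
ee_rot: [0.002, 0.736, 0.677, 0.001]
contact_force: [-0.7, 0.0, -1.2]
width: 0.0326
gripper_force: 0.0
```

>>> carry_out(
  linear=[
    [0,0,0],
    [0,0,0],
    [0,0,0.04],
    [0,0,0.07],
    [0,0,0.07],
    [0.0325,0.0665,0],
    [0.0325,0.0665,0],
    [0.0325,0.0665,0],
  ],
  angular=[
    [0,0,0],
    [0,0,0],
    [0,0,0],
    [0,0,0],
    [0,0,0],
    [0,0,0.224],
    [0,0,0.224],
    [0,0,0.224],
  ],
  hand=[0,0,0,0,0,0,0,0],
)

```text
clock: 44.82
position: [0.4903, -0.0344, 0.2891]
ee_rot: [0.002, 0.718, 0.696, 0.002]
contact_force: [1.2, -0.4, -2.3]
width: 0.0226
gripper_force: 49.8
```

>>> carry_out(
  linear=[
    [0.0325,0.0665,0],
    [0.0325,0.0665,0],
    [0.0325,0.0665,0],
    [0.0325,0.0665,0],
    [0.0325,0.0665,0],
    [0.0325,0.0665,0],
    [0.0325,0.0665,0],
    [0.0325,0.0665,0],
  ],
  angular=[
    [0,0,0.224],
    [0,0,0.224],
    [0,0,0.224],
    [0,0,0.224],
    [0,0,0.224],
    [0,0,0.224],
    [0,0,0.224],
    [0,0,0.224],
  ],
  hand=[0,0,0,0,0,0,0,0],
)

```text
clock: 45.48
position: [0.6203, 0.2327, 0.2876]
ee_rot: [0.001, 0.665, 0.747, 0.001]
contact_force: [0.7, -0.5, -1.3]
width: 0.0228
gripper_force: 49.7
```

>>> carry_out(
  linear=[
    [0,0,0],
    [0,0,0],
    [0,0,0],
    [0,0,0],
  ],
  angular=[
    [0,0,0],
    [0,0,0],
    [0,0,0],
    [0,0,0],
  ],
  hand=[0,0,0,0],
)

```text
clock: 45.82
position: [0.6193, 0.23, 0.2876]
ee_rot: [0.001, 0.666, 0.746, 0.0]
contact_force: [0.7, -0.4, -1.8]
width: 0.0228
gripper_force: 49.7
```

>>> carry_out(
  linear=[
    [0.001,0.001,-0.04],
    [0,0,-0.045],
    [0,0,-0.035],
    [0,0,-0.018],
    [0,0,-0.012],
    [0,0,-0.006],
    [0,0,0],
    [0,0,0],
  ],
  angular=[
    [0,0,0],
    [0,0,0],
    [0,0,0],
    [0,0,0],
    [0,0,0],
    [0,0,0],
    [0,0,0],
    [0,0,0],
  ],
  hand=[0,0,0,0,0,0,0,0],
)

```text
clock: 46.48
position: [0.6209, 0.2313, 0.211]
ee_rot: [0.001, 0.666, 0.746, 0.002]
contact_force: [0.2, -0.2, -1.5]
width: 0.023
gripper_force: 49.8
```

>>> carry_out(
  linear=[
    [0,0,-0.003],
    [0,0,0],
    [0,0,0],
    [0,0,0],
    [0,0,0],
    [0,0,0.04],
    [0,0,0.06],
    [0,0,0.07],
  ],
  angular=[
    [0,0,0],
    [0,0,0],
    [0,0,0],
    [0,0,0],
    [0,0,0],
    [0,0,0],
    [0,0,0],
    [0,0,0],
  ],
  hand=[0,0,0.6,0.6,0.6,0.6,0.6,0.6],
)

```text
clock: 47.15
position: [0.6198, 0.2313, 0.2926]
ee_rot: [-0.0, 0.666, 0.746, -0.001]
contact_force: [0.8, 0.4, -0.4]
width: 0.051
gripper_force: 0.0
```

>>> carry_out(
  linear=[
    [-0.06,0,0.04],
    [-0.06,0,0.04],
    [-0.06,0,0.04],
    [-0.06,0,0.04],
    [0,0,0],
    [0,0,0],
    [0,0,0],
  ],
  angular=[
    [0,0,0],
    [0,0,0],
    [0,0,0],
    [0,0,0],
    [0,0,0],
    [0,0,0],
    [0,0,0],
  ],
  hand=[0.6,0.6,0.6,0.6,0.6,0.6,0.6],
)

```text
clock: 47.73
position: [0.5008, 0.2315, 0.3738]
ee_rot: [0.002, 0.665, 0.746, 0.002]
contact_force: [0.8, -0.7, 0.2]
width: 0.0513
gripper_force: 0.0
```

Run:
```python
from vis import *
im,T=wsnap('w17'); save('scene','s17'); save('side','d17'); print(T[:3,3].round(3))
S,th=pickle.load(open('slots.pkl','rb'))
us=[]
for c in S:
    u=wproj(T,np.array([*S[c],.056])); us.append(u); print(c,'expected tab top px',u.round(0))
us=np.array(us); x0,y0=np.maximum(us.min(0).astype(int)-50,0); x1,y1=us.max(0).astype(int)+50
a=cv2.imread('pics/w17.png')[y0:y1,x0:x1]; b=cv2.imread('pics/s17.png')[140:300,60:440]
a=cv2.resize(a,(400,400)); b=cv2.resize(b,(400,168)); d=cv2.resize(cv2.imread('pics/d17.png')[120:340,180:440],(400,338))
print(x0,y0,x1,y1)
cv2.imwrite('pics/c17.png',np.hstack([np.vstack([a,np.zeros((106,400,3),np.uint8)]),np.vstack([b,d])]))
```

```text
[0.501 0.232 0.374]
white expected tab top px [310.  86.]
yellow expected tab top px [309. 149.]
green expected tab top px [308. 209.]
red expected tab top px [407.  92.]
blue expected tab top px [404. 152.]
black expected tab top px [399. 209.]
257 36 457 258
```

View pics/c17.png

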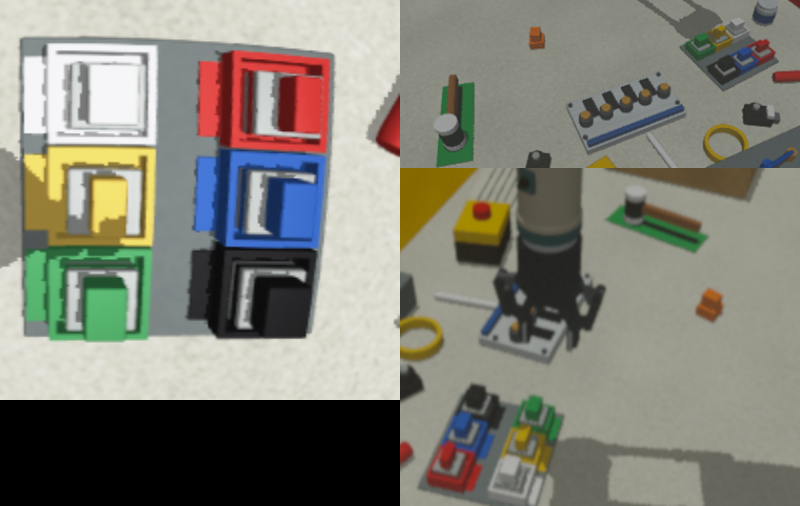

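The last view shows all six blocks seated upright in the holders of their own colours. The mallet is on its pad outline, the pins are in an even row, and the orange look-alike is untouched. I'll hand the job in.

```bash
python3 -c "
from rig import manip
print(manip.sign_off())"
```

```text
the job is handed in; nothing more can be done
None
```

I handed in the job at about 48 s of the 210 s: in the last pictures all five pins are down, the mallet is on its pad outline, and all six blocks are upright in their own holders; sign-off returned no verdict.

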